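# Reassemble the sprung swivel post of a plant trolley

## Task

Put the plant trolley's swivel post back together: thread the spacer tube onto the upright post first, then the flat washer, then the flanged bushing with its flange down, each right down onto the one below. Press the bushing on past the post's two spring catches until it is fully home beneath them, but press gently, so that the sprung post is never pushed down close to the end of its travel, and leave the plant, spanner and tin alone.

Things in the scene. Friction and masses are not known exactly. Their poses are not given: they have to be found in the camera images.
- mount: Fixed steel mounting plate 110 x 110 x 8 mm on the bench, with a round spring housing 60 mm across up to 24 mm above the bench and four low bolt heads. Origin: centre of its underside, z up; it never moves.
- post_seat (a point): Centre of the seat, the top of the steel post's flange (44 mm across, 6 mm thick), 52 mm above the bench; z up. From it the post rises: 20 mm diameter to 24 mm above the seat, tapering to 16 mm at 26 mm, then a 16 mm pin. The post stands on a spring: it starts to sink at about 3 N, then 1 mm per N more; never push it down over 18 mm, about 21 N; travel 20 mm, well damped.
- post_catches (a point): On the post's axis, level with the flat undersides of its two dark spring catches, 54 mm above the seat. They stick out of the pin along the mount's +y and -y to a 21 mm span there, with a ramp above narrowing to the pin at 59 mm. They yield inwards; pushing the bushing lip over them takes about 11 to 16 N, so the post sinks 8 to 13 mm before they give and the bushing drops home.
- post_top (a point): Centre of the top of the post's pin, 70 mm above the seat and 122 mm above the bench at rest; its rim has only a 0.8 mm chamfer. Sinks with the post.
- spacer: Loose aluminium spacer tube, 34 mm outside diameter, 22.5 mm bore, 22 mm high, 80 g, standing upright on the bench. Origin: centre of its underside, z up along its axis. Goes on first; passes over the catches with little or no push.
- washer: Loose thick flat steel washer, 40 mm outside diameter, 22.5 mm bore, 8 mm thick, 50 g, lying flat on the bench. Origin: centre of its underside, z up. Goes on second, on top of the spacer; its underside then lies 22 mm above the seat.
- bushing: Loose flanged steel bushing, 22 mm high, 90 g, standing on its flange (42 mm diameter, 5 mm thick, at the bottom); above it a round neck 30 mm in diameter, 17 mm high, to grip. Bore 22.5 mm from below, but 17.5 mm in a lip 2.5 mm thick at the top. Origin: centre of its underside, z up. Goes on last, flange down; home, its underside is 30 mm and its top 52 mm above the seat, under the catches.
- succulent: Bystander: small terracotta pot with a succulent, 68 mm across, about 100 mm high with the plant. Origin: centre of its underside. Leave alone.
- spanner: Bystander: steel spanner 160 mm long lying flat along its own x. Leave alone.
- tin: Bystander: closed aluminium tin, 60 mm across, 55 mm high. Origin: centre of its underside. Leave alone.

How it is judged:
On the way, in this order (a step that is already met when the one before it is completed fails the run):
1. the spacer stands on the seat, round the post (horizontal distance between spacer and post_seat below 0.004 m and z of spacer in the frame of post_seat between -0.003 and 0.003 m and angle between spacer's own z axis and vertical below 0.12 rad), for 0.2 s.
2. the washer lies on the spacer, round the post (all of step 1 and horizontal distance between washer and post_seat below 0.004 m and z of washer in the frame of post_seat between 0.019 and 0.025 m and angle between washer's own z axis and vertical below 0.12 rad), for 0.2 s.
3. the bushing is home on the washer, below the catches (all of step 2 and horizontal distance between bushing and post_seat below 0.004 m and z of bushing in the frame of post_seat between 0.027 and 0.032 m and angle between bushing's own z axis and vertical below 0.12 rad), for 0.2 s.
At the end, for the whole second after the job is handed in: Round the post from the bottom up: spacer, washer, bushing, undersides 0, 22 and 30 mm above the seat (within 3 mm; the bushing at most 2 mm high, so under the catches), axes within 4 mm and 0.12 rad of the post, still, the post risen to within 3 mm of its rest height (all of step 3 and linear speed of each of spacer, washer, bushing below 0.02 m/s and z of post_seat in the frame of mount above 0.049 m); the robot touches nothing.
It fails at once if the sprung post is pushed down more than 18 mm (z of post_seat in the frame of mount below 0.034 m).
It fails at once if the potted succulent is moved more than 30 mm (distance of succulent from where it was at the start of the episode above 0.03 m).
It fails at once if the spanner is moved more than 30 mm (distance of spanner from where it was at the start of the episode above 0.03 m).
It fails at once if the tin is moved more than 30 mm (distance of tin from where it was at the start of the episode above 0.03 m).
It also fails if it takes over 72 s, if anything falls off the work surface, if the arm or the gripper's body presses on something with over 40 N, if the wrist force passes 120 N, or if a joint passes its speed limit or range.

## Robot

A 6-joint arm with a two-finger parallel gripper is mounted at the origin on the work surface. World frame = base frame: x ahead of the robot, y to its left, z up, the work surface at z = 0. Lengths are in m, angles in rad, forces in N, time in s.
With the tool pointing down it reaches from about 0.375 to 0.9 m from the base axis. Payload 3.1 kg.
Tool frame: the origin (TCP) lies on the centre line of the jaws, within the pads' length; the fingertips stand 25 mm ahead of it and the grasp point (between the pads) lies 6 mm ahead of it (manip.tips_ahead is the distance from the TCP to the fingertips, in m); z points along the fingers, y is the direction in which the jaws open and shut (so a half turn about z gives the same grasp; the last joint's range is limited). The gripper opens to 85 mm and grips with 20 to 120 N. Pads are 22 mm wide; open, the fingers measure 114 mm over their backs; the gripper's body (76 mm by 85 mm) begins 54 mm behind the grasp point. The pads swing forward as they close: fully open they stand 13 mm farther back than shut.
Start: joints at [0.977, 0.527, 1.433, -0, 1.181, -0.178], TCP at [0.252, 0.572, 0.256] pointing down, gripper open.
Joint ranges: [-3.08, 3.08], [-0.75, 2.2], [0.22, 2.44], [-1.43, 4.57], [0, 2.65], [-2.85, 2.85]. Speed limits (rad/s): [2.79, 2.79, 3.14, 3.14, 3.14, 3.14].

## Interface

Orientations are given as a unit quaternion [x, y, z, w].
In Python, from station import manip gives the robot as it stands.
- The arm moves only by the tool play_rows, never from a script. Its argument "steps" is a list that holds one entry, the list of rows, each a list of 6 numbers: the shift along the tool's x, y, z in m, then the turn, a rotation vector about the tool's x, y, z in degrees. In form: [[[x, y, z, rx, ry, rz], ...]]. A call has 1 to 10 rows; each row shifts and turns the commanded pose from where the row before left it, along the tool's axes as they then stand; what a row does not reach is not made up. A row lasts 1/8 s, in which the tool goes at most 62.5 mm and 10.7 degrees, less where a joint would pass 70% of its speed; a pose out of reach is approached as far as the arm can. A call is refused whole if a number of a shift passes 0.0625 or a number of a turn 10.7, either way. A call with a gripper value outside its range is refused whole. "fingers" is the opening, from 0 (shut) to 1 (fully open), set as the call begins (left out, the last holds). The fingers move at their own pace and stop on an object; "squeeze" is the grip in N (left out, the last holds). Time passes only in rows, so rows that do not move let the fingers close. It gives the time, the measured TCP pose, the force and the opening at its end, in the units of the state.
- manip.sense(): the state, without advancing time (a new reading comes with each control period).
- manip.snapshot(name): name is "scene" or "top" or "wrist"; returns a dict with "img" (384x512x3 uint8, red, green, blue), "K" (3x3 intrinsics, pixels), "world_from_camera" (4x4, takes a point from camera to world coordinates). Camera axes: x right, y down, z forward; pixel columns grow to the right and rows downward; lengths in m; the calibration is good to about 2 mm. A picture is of the moment at which its call begins. There is no depth.
- manip.sign_off(): hands the job in, once; it reports no verdict.
Trained networks look in a picture, given as the dict that the camera call returned (one of the last four; its "shot" number tells which), for a name from the list of things; names that differ only in an ending like _2 or _b are one class to them, and where a whole thing is asked for, a point or a joint stands for the part that bears it (a point fixed in the world has none). Each returns a list of dicts, best first, with "score" (0 to 1); they miss things now and then, are a little off and sometimes report something else, mostly with a low value. They report only what shows in the picture. A call takes as long as a camera call.
- manip.regions_of(label, picture): "pixels" (384x512 bool, what is visible of it) and "rect" ([left, top, right, bottom] in pixels, round what is visible of it).
- manip.pinpoint(label, picture): "point" ([column, row] in pixels: a listed point, or the origin of a listed thing).
The state is a dict: "t": time; "q": joint angles; "qd": joint speeds; "tau": joint torques, N m; "tcp_pos": TCP position; "tool_rot": TCP orientation; "force": force on the tool from outside, world axes, zero at the start; "ft_torque": the same for the moment, N m; "finger_gap": opening from 0.0 (shut) to 1.0 (fully open).
Only numpy, scipy, OpenCV 4.12 (cv2) and the standard library are available. Lean on these libraries where they do the work, as an engineer would, in place of code of your own. Each camera call takes 0.05 s, during which the arm holds its last target.

## Working session

There is one attempt and no reset: what is moved stays moved. The work goes in short steps, Python scripts to look and compute and a tool call to move; the robot and the scene stay as the last step left them, time stands still between calls to the robot, and variables do not carry over. Pictures are saved under pics/ and viewed, and the job is handed in when it is done.

Besides the shell and the picture viewer there is one more tool, called as a command line: name --argument value ..., lists and objects as JSON in quotes. play_rows: Moves the arm, as the interface text tells. Its arguments: {"type":"object","properties":{"steps":{"type":"array"},"fingers":{"type":"number"},"squeeze":{"type":"number"}},"required":["steps"]}

```bash
ls; mkdir -p pics; cat > h.py <<'E'
import numpy as np, cv2
from station import manip
def snap(n,f):
    p=manip.snapshot(n); cv2.imwrite('pics/'+f+'.png',cv2.cvtColor(p['img'],cv2.COLOR_RGB2BGR)); return p
def ray(p,px):
    K=p['K'];T=np.array(p['world_from_camera']);d=T[:3,:3]@np.linalg.inv(K)@np.array([px[0],px[1],1.]);return T[:3,3],d/np.linalg.norm(d)
def atz(p,px,z):
    o,d=ray(p,px);return o+d*(z-o[2])/d[2]
def tri(rs):
    A=0;b=0
    for o,d in rs:
        M=np.eye(3)-np.outer(d,d);A=A+M;b=b+M@o
    x=np.linalg.solve(A,b);return x,[float(np.linalg.norm((np.eye(3)-np.outer(d,d))@(x-o))) for o,d in rs]
E
python3 - <<'E'
from h import *
np.set_printoptions(precision=4,suppress=True)
s=manip.sense();print(s)
P={n:snap(n,n+'0') for n in('scene','top','wrist')}
for l in ['mount','post_seat','post_catches','post_top','spacer','washer','bushing','succulent','spanner','tin']:
    rs=[]
    for n in('scene','top','wrist'):
        r=manip.pinpoint(l,P[n])[:2]
        print(l,n,[(np.round(x['point'],1),round(x['score'],2)) for x in r])
        if r and r[0]['score']>.4 and n!='wrist': rs.append(ray(P[n],r[0]['point']))
    if len(rs)>1: print('   ',*tri(rs))
for n in P: print(n,np.array(P[n]['world_from_camera'])[:3,3], P[n]['K'][0][0])
E
```

```text
pics
{'t': 0.0, 'q': array([ 0.9765,  0.5284,  1.4339, -0.    ,  1.1814, -0.1785]), 'qd': array([-0.0004,  0.0003,  0.0029, -0.0007, -0.0023, -0.0001]), 'tau': array([  0.0009, -44.2344, -17.8027,  -0.0002,   0.0083,   0.    ]), 'tcp_pos': array([0.2521, 0.5712, 0.2553]), 'tool_rot': array([ 0.2064,  0.9785, -0.001 , -0.0004]), 'force': array([ 0.1758,  0.1845, -0.2479]), 'ft_torque': array([ 0.0165, -0.0073, -0.0119]), 'finger_gap': 1.0000109099700718}
mount scene [(array([266.9, 188.4]), 0.62)]
mount top [(array([199.5, 213.8]), 0.63)]
mount wrist []
    [ 0.541   0.197  -0.0059] [0.0037868301398347724, 0.0037868301398345894]
post_seat scene [(array([269. , 173.2]), 0.92)]
post_seat top [(array([201.2, 210.1]), 0.58), (array([198. , 211.3]), 0.44)]
post_seat wrist []
    [0.5493 0.187  0.0542] [0.001647055516791028, 0.0016470555167911213]
post_catches scene [(array([267.7, 155.5]), 0.95)]
post_catches top [(array([201.1, 211.8]), 0.44)]
post_catches wrist []
    [0.5432 0.1831 0.1073] [0.0011751945197890066, 0.0011751945197890537]
post_top scene [(array([269.7, 146.5]), 0.71)]
post
[... 572 characters left out ...]
0836  0.0077] [0.0010524930966620055, 0.0010524930966621811]
succulent scene [(array([315.5, 267.8]), 0.7)]
succulent top [(array([254.7, 140.1]), 0.96), (array([344.4, 239. ]), 0.57)]
succulent wrist []
    [ 0.763   0.0371 -0.0069] [0.0029406668766435926, 0.002940666876643624]
spanner scene [(array([299.2, 150.2]), 0.78)]
spanner top [(array([139. , 223.7]), 0.86)]
spanner wrist [(array([221.1, 349.5]), 0.96)]
    [ 0.5208  0.3797 -0.0044] [0.008052570809259604, 0.008052570809259517]
tin scene []
tin top [(array([366.7, 154.3]), 0.75)]
tin wrist []
scene [ 0.9636 -0.5093  0.7037] 422.92284475934304
top [0.454  0.0419 1.3961] 478.1992662664383
wrist [0.1754 0.605  0.373 ] 295.94715854196846
```

```bash
python3 - <<'E'
import cv2,numpy as np
a=cv2.imread('pics/scene0.png');b=cv2.imread('pics/top0.png')
cv2.imwrite('pics/s_crop.png',cv2.resize(a[120:340,90:370],(800,600),interpolation=cv2.INTER_CUBIC)[:600])
cv2.imwrite('pics/t_crop.png',cv2.resize(b[110:290,130:400],(800,533),interpolation=cv2.INTER_CUBIC))
E
```

```text
(no output)
```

View pics/s_crop.png

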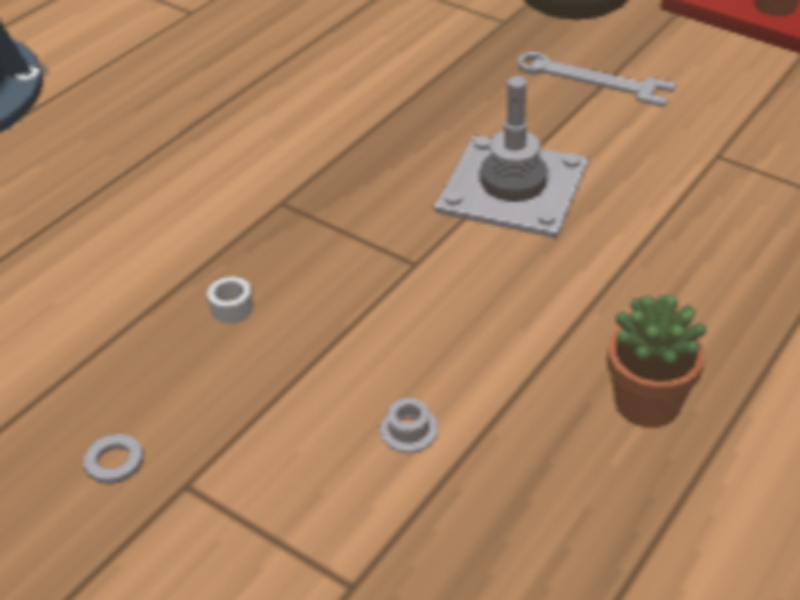

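View pics/t_crop.png

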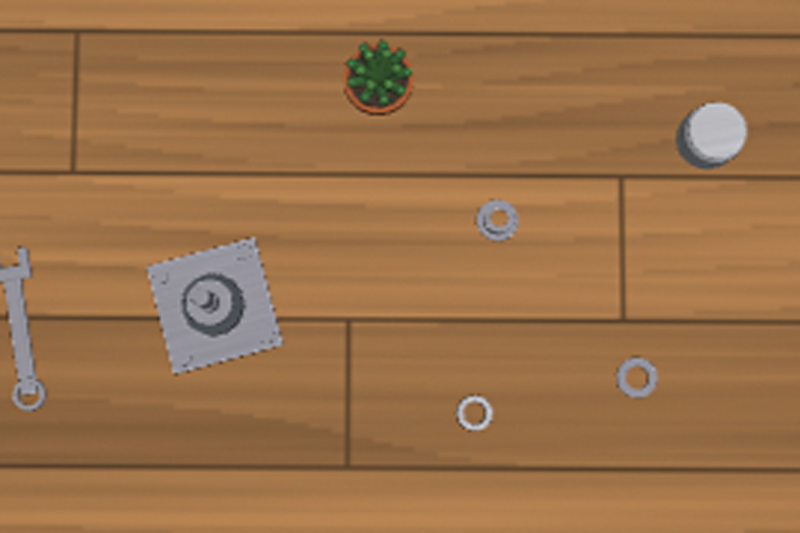

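View pics/wrist0.png

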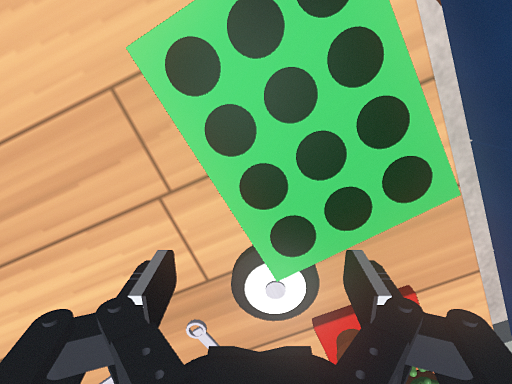

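```bash
python3 - <<'E'
from h import *
np.set_printoptions(precision=4,suppress=True)
P={n:manip.snapshot(n) for n in('scene','top')}
for l,z in [('spacer',.011),('washer',.004),('bushing',.011),('tin',.0275),('succulent',.04)]:
    c={}
    for n in P:
        r=manip.regions_of(l,P[n])[:2]
        for x in r:
            ys,xs=np.nonzero(x['pixels']); print(l,n,round(x['score'],2),x['rect'],xs.mean().round(1),ys.mean().round(1),len(xs), atz(P[n],(xs.mean(),ys.mean()),z))
            c.setdefault(n,ray(P[n],(xs.mean(),ys.mean())))
    if len(c)==2: print('  ',*tri(list(c.values())))
E
```

```text
spacer scene 0.56 [162.7, 220.9, 177.9, 238.6] 169.6 229.7 230 [ 0.4424 -0.064   0.011 ]
spacer scene 0.29 [180.8, 355.1, 216.9, 384.0] 197.4 370.2 943 [ 0.7006 -0.2813  0.011 ]
spacer top 0.62 [294.0, 246.7, 298.8, 250.6] 293.5 249.0 13 [ 0.4431 -0.0747  0.011 ]
   [ 0.4456 -0.0715  0.0188] [0.0035689254827950606, 0.0035689254827950914]
washer scene 0.76 [120.6, 281.5, 139.2, 297.2] 129.1 287.6 168 [ 0.4776 -0.2228  0.004 ]
washer top 0.66 [340.3, 230.5, 352.5, 244.2] 344.2 237.1 132 [ 0.478  -0.2227  0.004 ]
washer top 0.25 [180.9, 190.4, 225.0, 236.9] 201.6 212.7 1418 [0.5466 0.1923 0.004 ]
   [ 0.4779 -0.2228  0.0042] [0.00019893833478312547, 0.00019893833478316797]
bushing scene 0.64 [259.6, 148.0, 281.4, 185.4] 269.6 168.9 411 [0.5122 0.2482 0.011 ]
bushing scene 0.51 [221.3, 265.2, 243.8, 288.2] 232.3 275.7 319 [ 0.6346 -0.0901  0.011 ]
bushing top 0.49 [291.4, 178.2, 305.1, 190.9] 297.4 184.0 125 [ 0.6317 -0.0866  0.011 ]
   [ 0.636  -0.0414  0.2524] [0.04198836644765864, 0.04198836644765867]
tin scene 0.93 [178.2, 354.8, 217.6, 384.0] 197.3 370.2 968 [ 0.7067 -0.2868  0.0275]
tin scene 0.18 [161.1, 222.6, 176.9, 240.3] 169.6 229.4 197 [ 0.4543 -0.074   0.0275]
tin top 0.81 [358.2, 141.8, 382.8, 165.9] 369.5 155.5 394 [ 0.7144 -0.2955  0.0275]
   [ 0.7119 -0.2917  0.0419] [0.0003118945838427419, 0.0003118945838425437]
succulent scene 0.86 [302.2, 229.5, 336.0, 277.0] 318.5 251.2 1326 [0.7595 0.0408 0.04  ]
succulent scene 0.37 [260.8, 147.2, 279.8, 185.4] 269.4 169.5 369 [0.5319 0.2144 0.04  ]
succulent top 0.94 [244.4, 124.5, 271.7, 151.3] 256.6 136.5 488 [0.7656 0.0334 0.04  ]
   [0.7629 0.0332 0.0497] [0.0005558103825451493, 0.0005558103825451465]
```

play_rows --steps '[[[0, 0, 0, 0, 0, -7.95], [0, 0, 0, 0, 0, -7.95], [0, 0, 0, 0, 0, -7.95], [-0.035, -0.05, 0, 0, 0, 0], [-0.035, -0.05, 0, 0, 0, 0], [-0.035, -0.05, 0, 0, 0, 0], [-0.035, -0.05, 0, 0, 0, 0], [-0.035, -0.05, 0, 0, 0, 0], [-0.035, -0.05, 0, 0, 0, 0], [-0.035, -0.05, 0, 0, 0, 0]]]'

```text
t: 3.5
tcp_pos: [0.4987, 0.2202, 0.2566]
tool_rot: [-0.0, 1.0, 0.0, 0.0]
force: [0.5, 0.7, 0.2]
finger_gap: 1.0
```

```bash
cat > look.py <<'E'
from h import *
import sys
np.set_printoptions(precision=4,suppress=True)
def look(name,labels,cam='wrist'):
    p=snap(cam,name); s=manip.sense(); print('tcp',s['tcp_pos'],s['tool_rot'],'f',s['force'],'g',s['finger_gap'],'t',s['t'],'cam',np.array(p['world_from_camera'])[:3,3],np.array(p['world_from_camera'])[:3,2])
    for l,z in labels:
        for x in manip.pinpoint(l,p)[:2]: print(l,'pin',round(x['score'],2),np.round(x['point'],1),atz(p,x['point'],z))
        for x in manip.regions_of(l,p)[:1]:
            ys,xs=np.nonzero(x['pixels']); print('   reg',round(x['score'],2),np.round(x['rect'],1),xs.mean().round(1),ys.mean().round(1),len(xs))
    return p
E
python3 - <<'E'
from look import *
look('w1',[('post_top',.122),('post_catches',.106),('post_seat',.052),('mount',0)])
E
```

```text
tcp [0.5042 0.2142 0.2568] [ 0.0021  1.     -0.0022  0.0032] f [ 2.8294 -3.4303  0.8414] g 0.9989277020321279 t 3.55 cam [0.4147 0.2198 0.3741] [ 0.3251 -0.0003 -0.9457]
post_top pin 0.77 [228.4 239. ] [0.5494 0.1903 0.122 ]
   reg 0.56 [217.3 186.7 252.8 241.5] 234.3 211.8 1369
post_catches pin 0.83 [228.9 227. ] [0.5445 0.1893 0.106 ]
   reg 0.9 [217.1 186.1 252.8 245.2] 234.6 211.9 1412
post_seat pin 0.59 [230.2 211.5] [0.5506 0.1854 0.052 ]
post_seat pin 0.16 [385.8 175. ] [0.506  0.3626 0.052 ]
   reg 0.85 [216.2 189.6 252.8 240.5] 234.6 211.8 1363
mount pin 0.79 [238.9 191.4] [0.5434 0.1924 0.    ]
   reg 0.92 [188.5 144.  287.8 240. ] 237.9 193.3 6640
```

View pics/w1.png

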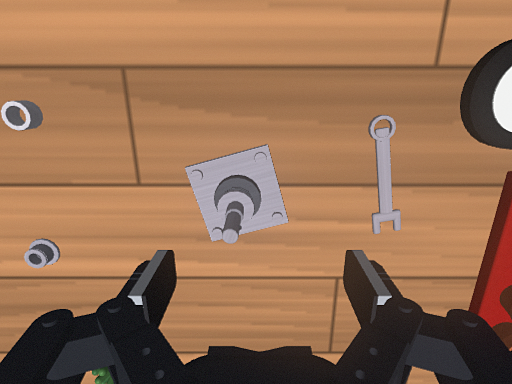

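play_rows --steps '[[[0.013, -0.0485, 0.008, 0, 0, 0], [0.013, -0.0485, 0.008, 0, 0, 0], [0.013, -0.0485, 0.008, 0, 0, 0], [0.013, -0.0485, 0.008, 0, 0, 0], [0.013, -0.0485, 0.008, 0, 0, 0], [0.013, -0.0485, 0.008, 0, 0, 0], [0, 0, 0, 0, 0, 0], [0, 0, 0, 0, 0, 0]]]'

```text
t: 4.95
tcp_pos: [0.4198, -0.0683, 0.2085]
tool_rot: [-0.001, 1.0, 0.0, 0.0]
force: [-0.0, 1.9, -0.7]
finger_gap: 0.999
```

```bash
python3 - <<'E'
from look import *
look('w2',[('spacer',.0),('washer',.0),('bushing',0)])
E
```

```text
tcp [ 0.4199 -0.0679  0.2085] [-0.0011  1.      0.0001  0.0001] f [-0.2278  0.4224 -0.6506] g 1.0006636022310493 t 5.0 cam [ 0.3358 -0.0687  0.326 ] [ 0.3244 -0.     -0.9459]
spacer pin 0.74 [264.7 188.9] [ 0.4447 -0.0625  0.    ]
   reg 0.56 [250.6 173.7 281.5 206.8] 264.5 191.4 628
washer pin 0.95 [128.2 216.2] [ 0.4792 -0.2259  0.    ]
   reg 0.66 [109.5 202.9 144.7 231.1] 129.0 216.7 682
bushing pin 0.72 [246.8 318.3] [ 0.631  -0.0858  0.    ]
   reg 0.77 [233.3 309.5 260.  342. ] 245.7 323.8 753
```

View pics/w2.png

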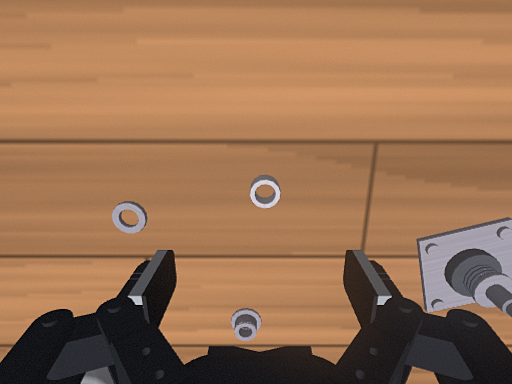

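```bash
python3 - <<'E'
from look import *
print(manip.tips_ahead)
a=cv2.imread('pics/w2.png')
cv2.imwrite('pics/w2c.png',cv2.resize(a[160:245,95:295],(800,340),interpolation=cv2.INTER_CUBIC))
E
```

```text
0.025
```

View pics/w2c.png

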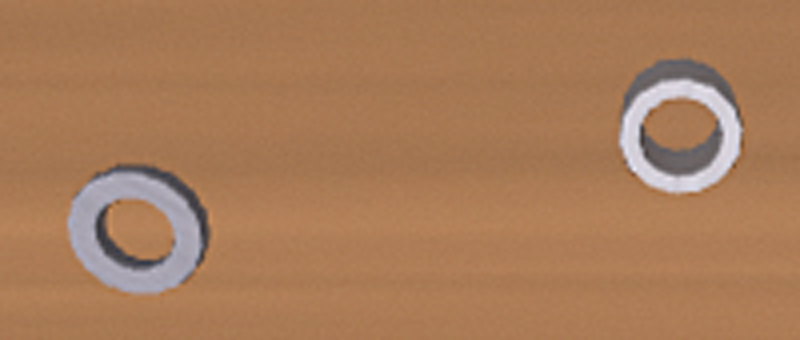

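```bash
python3 - <<'E'
from look import *
p=manip.snapshot('wrist')
print(atz(p,(265,193.5),.022),atz(p,(128.6,217.6),.008))
E
```

```text
[ 0.4428 -0.0626  0.022 ] [ 0.4779 -0.2219  0.008 ]
```

play_rows --steps '[[[-0.011, 0.0028, 0.025, 0, 0, 0], [-0.012, 0.0027, 0.025, 0, 0, 0], [0, 0, 0.04, 0, 0, 0], [0, 0, 0.02, 0, 0, 0], [0, 0, 0, 0, 0, 0], [0, 0, 0, 0, 0, 0]]]'

```text
t: 6.1
tcp_pos: [0.4432, -0.0638, 0.0988]
tool_rot: [-0.0, 1.0, -0.0, 0.0]
force: [-0.1, 0.4, 0.1]
finger_gap: 1.003
```

```bash
python3 - <<'E'
from look import *
look('w3',[('spacer',.0)])
E
```

```text
tcp [ 0.4433 -0.0638  0.0991] [-0.0003  1.     -0.0004  0.0008] f [ 0.9872  1.0132 -0.0596] g 1.0005057501941974 t 6.15 cam [ 0.3591 -0.064   0.2163] [ 0.3252 -0.0009 -0.9456]
spacer pin 0.56 [261.1 204.3] [ 0.4443 -0.0628  0.    ]
   reg 0.89 [240.3 182.2 285.2 233.8] 261.3 209.4 1572
```

View pics/w3.png

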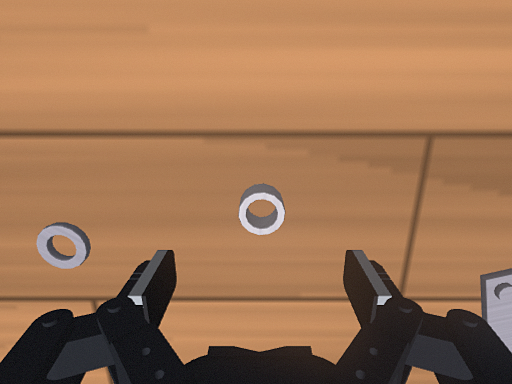

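```bash
python3 - <<'E'
from look import *
p=manip.snapshot('wrist')
print(atz(p,(262,213),.022))
o,d=ray(p,(262,213)); o2,d2=ray(p,(265.2,193.7)); print(tri([(o,d),(np.array([.3358,-.0687,.326]),d2)]))
E
```

```text
[ 0.4428 -0.0625  0.022 ]
(array([ 0.4473, -0.0625,  0.0115]), [7.98514256109785e-05, 7.985142561099117e-05])
```

play_rows --steps '[[[0, 0.001, 0.035, 0, 0, 0], [0, 0, 0.025, 0, 0, 0], [0, 0, 0.007, 0, 0, 0], [0, 0, 0, 0, 0, 0]]]'

```text
t: 6.8
tcp_pos: [0.4428, -0.0627, 0.0315]
tool_rot: [-0.0, 1.0, -0.0, 0.0]
force: [-0.8, -0.6, 0.5]
finger_gap: 1.003
```

play_rows --steps '[[[0, 0, 0, 0, 0, 0], [0, 0, 0, 0, 0, 0], [0, 0, 0, 0, 0, 0], [0, 0, 0, 0, 0, 0]]]' --fingers 0.3 --squeeze 30

```text
t: 7.3
tcp_pos: [0.443, -0.0628, 0.0321]
tool_rot: [-0.0, 1.0, -0.0, 0.001]
force: [0.5, 0.2, 5.3]
finger_gap: 0.374
```

```bash
python3 - <<'E'
from look import *
look('w4',[('spacer',.0)])
E
```

```text
tcp [ 0.443  -0.0628  0.0321] [-0.0001  1.     -0.0002  0.0006] f [ 0.0228 -0.0768  5.8517] g 0.37858878971391696 t 7.35 cam [ 0.3589 -0.063   0.1495] [ 0.3255 -0.0011 -0.9456]
spacer pin 0.91 [257.6 247.1] [ 0.4441 -0.0642  0.    ]
   reg 0.88 [229.  220.4 293.4 295.5] 259.4 258.0 3611
```

View pics/w4.png

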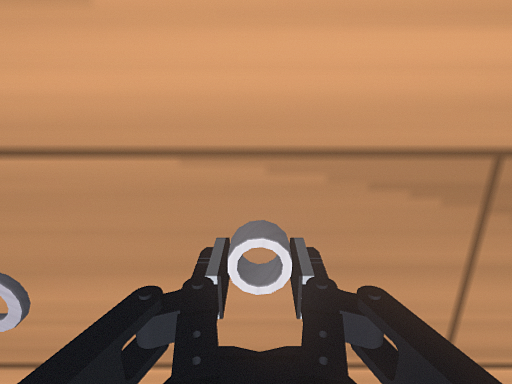

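play_rows --steps '[[[0, 0, 0.0, 0, 0, 0], [0, 0, -0.03, 0, 0, 0], [0, 0, -0.05, 0, 0, 0], [0, 0.01, -0.05, 0, 0, 0], [-0.02, 0.045, -0.05, 0, 0, 0], [-0.02, 0.05, -0.018, 0, 0, 0], [-0.02, 0.05, 0, 0, 0, 0], [-0.02, 0.05, 0, 0, 0, 0], [-0.023, 0.048, 0, 0, 0, 0], [0, 0, 0, 0, 0, 0]]]'

```text
t: 8.7
tcp_pos: [0.5443, 0.1886, 0.2238]
tool_rot: [-0.003, 1.0, 0.0, 0.001]
force: [-0.7, 0.1, 0.0]
finger_gap: 0.377
```

play_rows --steps '[[[0, 0, 0, 0, 0, 0], [0, 0, 0, 0, 0, 0]]]'

```text
t: 8.95
tcp_pos: [0.5425, 0.1843, 0.2236]
tool_rot: [0.0, 1.0, -0.0, -0.001]
force: [-0.4, 0.3, -0.1]
finger_gap: 0.374
```

```bash
python3 - <<'E'
from look import *
p=look('w5',[('spacer',.0),('post_top',.122),('post_catches',.106),('post_seat',.052),('mount',0)])
a=cv2.imread('pics/w5.png');cv2.imwrite('pics/w5c.png',cv2.resize(a[150:330,150:390],(800,600),interpolation=cv2.INTER_CUBIC))
E
```

```text
tcp [0.5427 0.1842 0.2238] [ 0.0006  1.     -0.0002 -0.0005] f [ 0.211  -0.1326 -0.5543] g 0.3772983835924485 t 9.0 cam [0.4588 0.1841 0.3413] [ 0.3229 -0.0014 -0.9464]
spacer pin 0.93 [258.4 246.1] [0.6505 0.1823 0.    ]
   reg 0.6 [226.8 220.9 291.6 292.4] 259.5 257.9 3464
post_top pin 0.66 [268.6 203.8] [0.5441 0.1911 0.122 ]
   reg 0.77 [247.1 157.  289.2 215.2] 267.4 184.3 1659
post_catches pin 0.85 [268.9 194.7] [0.5421 0.1918 0.106 ]
post_seat pin 0.94 [267.  184.7] [0.5503 0.1916 0.052 ]
   reg 0.81 [244.7 160.7 288.2 214.9] 267.4 184.6 1663
mount pin 0.56 [265.7 168.7] [0.5469 0.1912 0.    ]
mount pin 0.47 [268.  197.8] [0.5837 0.1942 0.    ]
   reg 0.67 [208.7 112.  321.5 223.8] 266.1 166.9 8739
```

View pics/w5c.png

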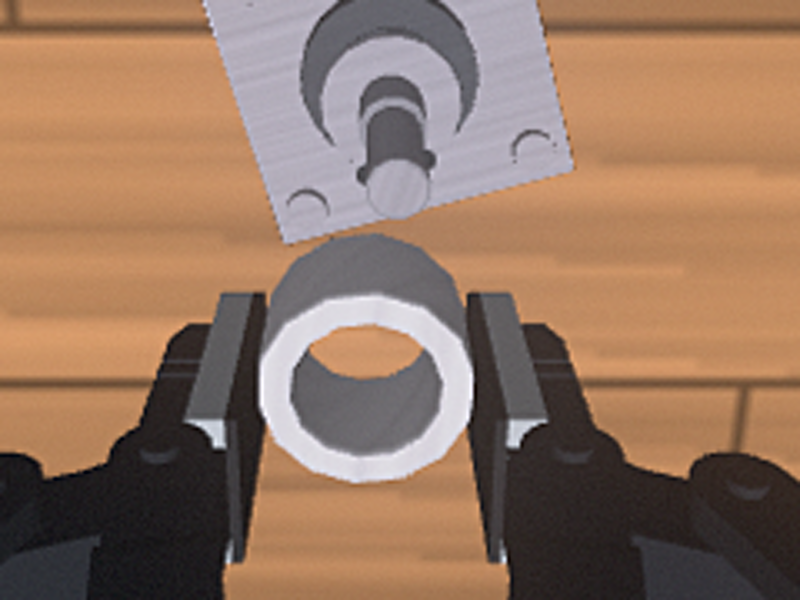

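```bash
python3 - <<'E'
from look import *
p=manip.snapshot('wrist');s=manip.sense();z=s['tcp_pos'][2]
print(s['tcp_pos'],'spacer',atz(p,(260,266.3),z-.010),'post',atz(p,(269.6,206.6),.122))
E
```

```text
[0.5434 0.1854 0.2239] spacer [0.5428 0.1853 0.2139] post [0.5476 0.1931 0.122 ]
```

play_rows --steps '[[[-0.0048, 0.0078, 0, 0, 0, 0], [0, 0, 0.03, 0, 0, 0], [0, 0, 0.03, 0, 0, 0], [0, 0, 0, 0, 0, 0], [0, 0, 0, 0, 0, 0]]]'

```text
t: 10.18
tcp_pos: [0.5491, 0.1937, 0.1646]
tool_rot: [-0.0, 1.0, 0.0, 0.001]
force: [0.2, 1.0, -0.8]
finger_gap: 0.377
```

```bash
python3 - <<'E'
from look import *
p=look('w6',[]);
q=look('s6',[('spacer',.0),('post_top',.122)],'scene')
t=look('t6',[],'top')
a=cv2.imread('pics/w6.png')[150:330,150:390];b=cv2.imread('pics/s6.png')[110:210,220:320]
cv2.imwrite('pics/w6c.png',cv2.resize(a,(800,600),interpolation=cv2.INTER_CUBIC));cv2.imwrite('pics/s6c.png',cv2.resize(b,(600,600),interpolation=cv2.INTER_CUBIC))
E
```

```text
tcp [0.5493 0.1937 0.165 ] [-0.0003  1.      0.0002  0.0013] f [ 0.6334  0.7549 -0.352 ] g 0.37786769228214384 t 10.225 cam [0.4649 0.1933 0.282 ] [ 0.3258 -0.0002 -0.9454]
tcp [0.5493 0.1936 0.1652] [-0.0003  1.      0.0002  0.0014] f [ 1.1763 -0.5181 -0.53  ] g 0.37494578561919717 t 10.275 cam [ 0.9636 -0.5093  0.7037] [-0.4058  0.6309 -0.6613]
spacer pin 0.59 [272.  146.8] [0.4564 0.3511 0.    ]
   reg 0.67 [271.8 139.  280.  148.9] 275.6 141.9 68
post_top pin 0.89 [269.5 144. ] [0.5333 0.2084 0.122 ]
post_top pin 0.54 [266.9 190.5] [0.6186 0.0618 0.122 ]
   reg 0.59 [260.5 146.8 277.3 184.5] 269.2 169.6 337
tcp [0.5485 0.1933 0.1646] [-0.0002  1.      0.0001  0.0007] f [ 0.6333  0.5895 -0.5051] g 0.3713226618279513 t 10.525 cam [0.454  0.0419 1.3961] [ 0.1133 -0.007  -0.9935]
```

View pics/w6c.png

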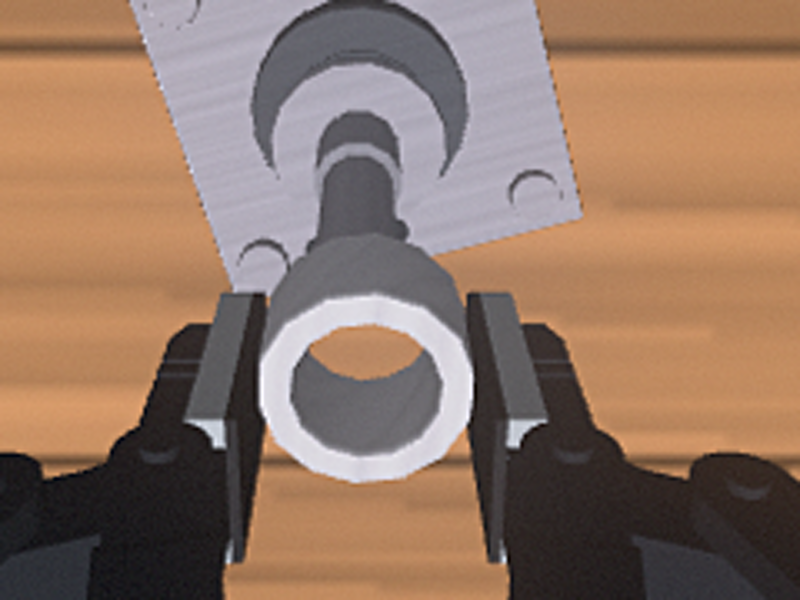

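View pics/s6c.png

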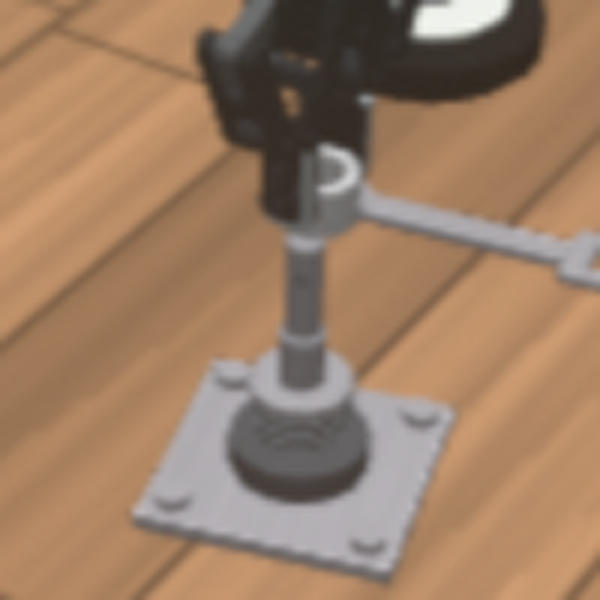

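```bash
python3 - <<'E'
from look import *
p=manip.snapshot('wrist');s=manip.sense();z=s['tcp_pos'][2]
print(p['K'],s['tcp_pos'])
c=lambda u,v:(150+u/3.3333,150+v/3.3333)
print('spacer',atz(p,c(366.5,388),z-.010))
print('catch mid',atz(p,c(358.5,232),.1065)) 
print('taper top ring 20mm edge',atz(p,c(359.5,165),.076)) 
print('flange y',atz(p,c(359.5,150),.052))
E
```

```text
[[295.9472   0.     259.3303]
 [  0.     295.9472 191.2965]
 [  0.       0.       1.    ]] [0.5484 0.1933 0.1644]
spacer [0.548  0.1932 0.1544]
catch mid [0.5443 0.1918 0.1065]
taper top ring 20mm edge [0.5418 0.1918 0.076 ]
flange y [0.5469 0.1917 0.052 ]
```

```bash
python3 - <<'E'
from look import *
t=manip.snapshot('top'); 
c=lambda u,v:(130+(u+.5)*270/800-.5,110+(v+.5)*180/533-.5)
print(atz(t,c(215.2,305.5),.008)); print(atz(t,c(205,297),.122))
s=manip.snapshot('scene')
d=lambda u,v:(220+(u+.5)/6-.5,110+(v+.5)/6-.5)
# corners
for z in (.008,):
  C=[atz(s,d(*x),z) for x in [(220,360),(453,408),(388,577),(133,517)]]; print(np.array(C),np.mean(C,0))
b=cv2.imread('pics/top0.png')[185:235,180:230];cv2.imwrite('pics/t0z.png',cv2.resize(b,(600,600),interpolation=cv2.INTER_CUBIC))
b=cv2.imread('pics/s6.png')[125:165,250:290];cv2.imwrite('pics/s6z.png',cv2.resize(b,(600,600),interpolation=cv2.INTER_CUBIC))
E
```

```text
[0.546  0.1897 0.008 ]
[0.5461 0.1869 0.122 ]
[[0.4824 0.2294 0.008 ]
 [0.5845 0.2576 0.008 ]
 [0.6154 0.1498 0.008 ]
 [0.5099 0.1226 0.008 ]] [0.5481 0.1898 0.008 ]
```

View pics/t0z.png

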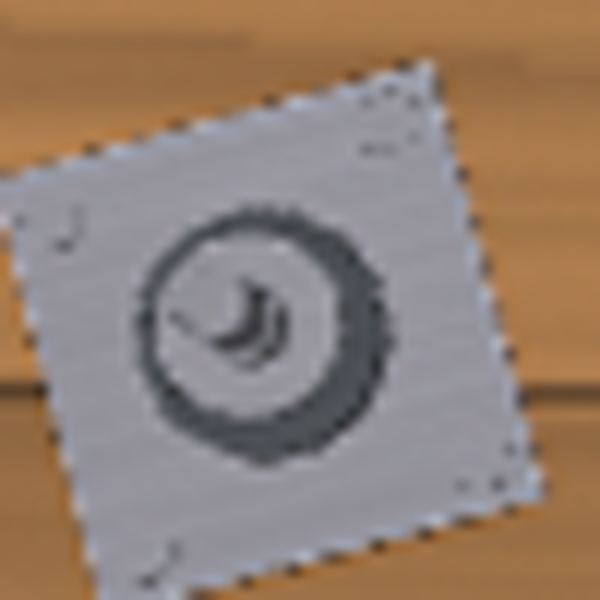

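View pics/s6z.png

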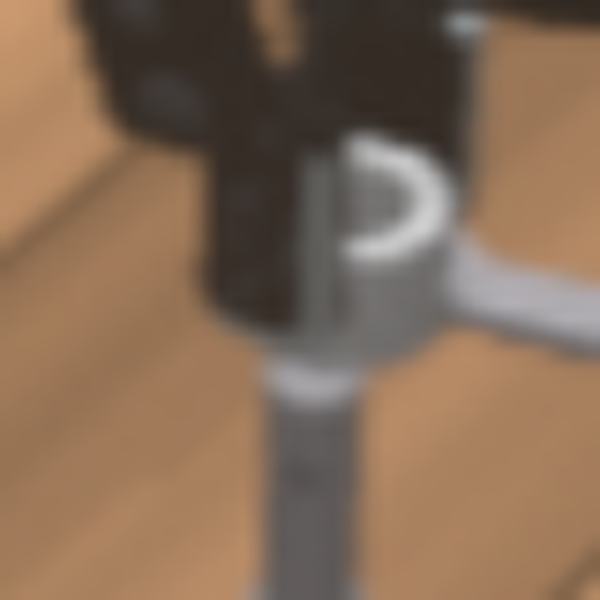

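```bash
python3 - <<'E'
from look import *
s=manip.snapshot('scene')
d=lambda u,v:(250+(u+.5)/15-.5,125+(v+.5)/15-.5)
print('spacer top',atz(s,d(342,196),.1544),'bottom', atz(s,d(342,310),.1324))
print('post at heights along axis')
for u,v,z in [(314,385,.122),(313.5,395,.118)]: print(atz(s,d(u,v),z))
T=np.array(s['world_from_camera']);K=s['K']
def proj(X):
    c=np.linalg.inv(T)@np.append(X,1);q=K@c[:3];q=q[:2]/q[2];return ((q[0]+.5-250)*15-.5,(q[1]+.5-125)*15-.5)
for X in [(.548,.1932,.1544),(.548,.1932,.1324),(.545,.191,.122),(.548,.192,.122),(.548,.192,.052),(.545,.191,.052)]: print(X,proj(np.array(X)))
E
```

```text
spacer top [0.5491 0.1938 0.1544] bottom [0.5491 0.1951 0.1324]
post at heights along axis
[0.5486 0.1882 0.122 ]
[0.5471 0.1907 0.118 ]
(0.548, 0.1932, 0.1544) (np.float64(333.78224666162123), np.float64(195.74543093136865))
(0.548, 0.1932, 0.1324) (np.float64(329.4753396806591), np.float64(313.6714517201629))
(0.545, 0.191, 0.122) (np.float64(303.86597362972634), np.float64(368.7862408108627))
(0.548, 0.192, 0.122) (np.float64(323.45108462640763), np.float64(371.9253138214584))
(0.548, 0.192, 0.052) (np.float64(310.89541392914794), np.float64(720.4474509067943))
(0.545, 0.191, 0.052) (np.float64(292.18685307742373), np.float64(717.2517017325301))
```

play_rows --steps '[[[0.002, -0.0018, 0, 0, 0, 0], [0, 0, 0.006, 0, 0, 0], [0, 0, 0.004, 0, 0, 0], [0, 0, 0.002, 0, 0, 0], [0, 0, 0.002, 0, 0, 0], [0, 0, 0, 0, 0, 0]]]'

```text
t: 11.48
tcp_pos: [0.5461, 0.1914, 0.1496]
tool_rot: [-0.0, 1.0, -0.0, -0.0]
force: [0.1, -0.0, -0.4]
finger_gap: 0.38
```

```bash
python3 - <<'E'
from look import *
p=look('w7',[]);q=look('s7',[],'scene')
a=cv2.imread('pics/w7.png')[150:330,150:390];b=cv2.imread('pics/s7.png')[125:165,250:290]
cv2.imwrite('pics/w7c.png',cv2.resize(a,(800,600),interpolation=cv2.INTER_CUBIC));cv2.imwrite('pics/s7c.png',cv2.resize(b,(600,600),interpolation=cv2.INTER_CUBIC))
E
```

```text
tcp [0.5462 0.1915 0.1498] [-0.0002  1.     -0.     -0.    ] f [ 0.532   0.0286 -1.7372] g 0.3767532418266575 t 11.525 cam [0.4622 0.1912 0.2672] [ 0.324  -0.0006 -0.9461]
tcp [0.5463 0.1915 0.1499] [-0.0002  1.      0.      0.0001] f [-1.286   0.3066 -1.427 ] g 0.37581823984636914 t 11.575 cam [ 0.9636 -0.5093  0.7037] [-0.4058  0.6309 -0.6613]
```

View pics/w7c.png

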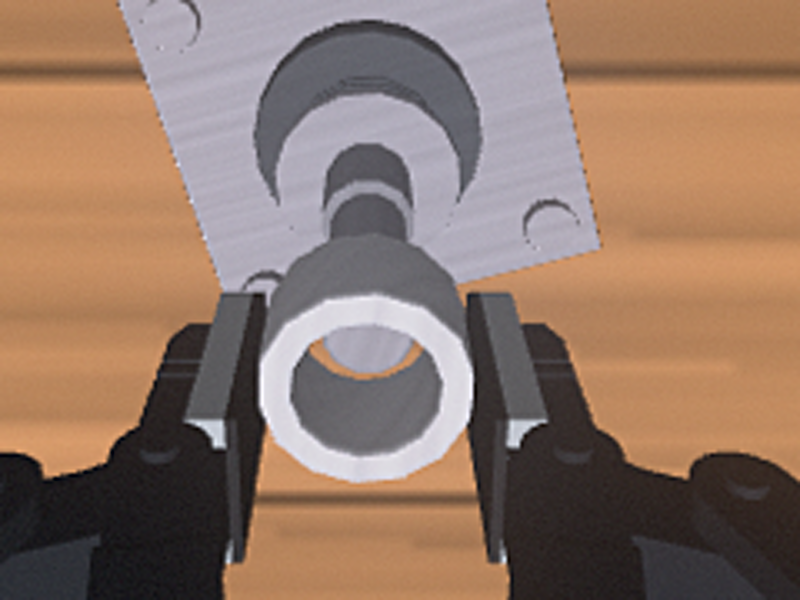

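View pics/s7c.png

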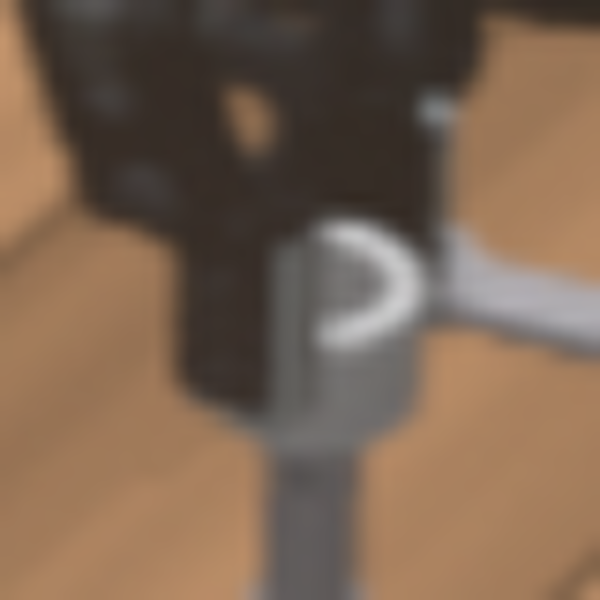

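```bash
python3 - <<'E'
from look import *
p=manip.snapshot('wrist');s=manip.sense();z=s['tcp_pos'][2]
c=lambda u,v:(150+(u+.5)/3.3333-.5,150+(v+.5)/3.3333-.5)
print(s['tcp_pos'],'spacer top',atz(p,c(366.5,388),z-.010),'bore far',atz(p,c(366.5,380),z-.032)-[.01125,0,0],'post',atz(p,c(367,373),.122)-[.008,0,0])
E
```

```text
[0.5463 0.1915 0.1499] spacer top [0.5454 0.1912 0.1399] bore far [0.5469 0.1912 0.1179] post [0.5462 0.1913 0.122 ]
```

play_rows --steps '[[[0, 0, 0.006, 0, 0, 0], [0, 0, 0.006, 0, 0, 0], [0, 0, 0.006, 0, 0, 0], [0, 0, 0.006, 0, 0, 0], [0, 0, 0.006, 0, 0, 0]]]'

```text
t: 12.25
tcp_pos: [0.5461, 0.1914, 0.1193]
tool_rot: [-0.0, 1.0, -0.0, -0.0]
force: [0.9, 0.6, -0.7]
finger_gap: 0.377
```

play_rows --steps '[[[0, 0, 0.007, 0, 0, 0], [0, 0, 0.007, 0, 0, 0], [0, 0, 0.006, 0, 0, 0]]]'

```text
t: 12.62
tcp_pos: [0.5461, 0.1914, 0.0993]
tool_rot: [-0.0, 1.0, -0.0, -0.0]
force: [0.3, 0.0, -1.2]
finger_gap: 0.381
```

```bash
python3 - <<'E'
from look import *
p=look('w8',[]);q=look('s8',[],'scene')
a=cv2.imread('pics/w8.png')[150:330,150:390];b=cv2.imread('pics/s8.png')[125:195,230:300]
cv2.imwrite('pics/w8c.png',np.hstack([cv2.resize(a,(400,300)),cv2.resize(b,(300,300),interpolation=cv2.INTER_CUBIC)]))
E
```

```text
tcp [0.5457 0.1913 0.0986] [-0.0002  1.     -0.0001 -0.0008] f [ 0.4093  0.1974 -2.1597] g 0.37809010241213925 t 12.675 cam [0.4622 0.1911 0.2169] [ 0.3241 -0.0006 -0.946 ]
tcp [0.5457 0.1914 0.099 ] [-0.0002  1.     -0.0001 -0.0008] f [-0.8302  0.2843 -0.4634] g 0.37514335430674833 t 12.725 cam [ 0.9636 -0.5093  0.7037] [-0.4058  0.6309 -0.6613]
```

View pics/w8c.png

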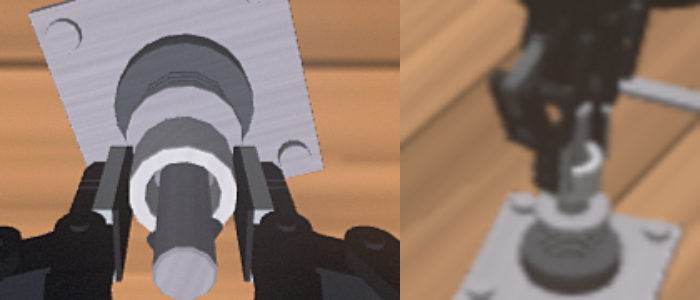

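play_rows --steps '[[[0, 0, 0.006, 0, 0, 0], [0, 0, 0.006, 0, 0, 0], [0, 0, 0.003, 0, 0, 0], [0, 0, 0, 0, 0, 0]]]'

```text
t: 13.22
tcp_pos: [0.5461, 0.1914, 0.0846]
tool_rot: [-0.0, 1.0, -0.0, -0.0]
force: [0.4, -0.1, -0.9]
finger_gap: 0.377
```

play_rows --steps '[[[0, 0, 0, 0, 0, 0], [0, 0, 0, 0, 0, 0], [0, 0, 0, 0, 0, 0]]]' --fingers 0.7

```text
t: 13.6
tcp_pos: [0.5464, 0.1915, 0.0851]
tool_rot: [-0.0, 1.0, 0.0, 0.0]
force: [-0.3, -0.3, -1.0]
finger_gap: 0.696
```

```bash
python3 - <<'E'
from look import *
p=look('w9',[]);q=look('s9',[('post_seat',.052),('post_top',.122)],'scene')
a=cv2.imread('pics/w9.png')[150:384,100:410];b=cv2.imread('pics/s9.png')[125:195,230:300]
cv2.imwrite('pics/w9c.png',np.hstack([cv2.resize(a,(400,300)),cv2.resize(b,(300,300),interpolation=cv2.INTER_CUBIC)]))
E
```

```text
tcp [0.5463 0.1915 0.085 ] [-0.0002  1.      0.      0.0002] f [ 0.0693  1.6986 -0.2658] g 0.7033072609032464 t 13.65 cam [0.4624 0.1912 0.2026] [ 0.3247 -0.0005 -0.9458]
tcp [0.5463 0.1915 0.085 ] [-0.0002  1.      0.      0.0001] f [ 0.0904  0.0022 -0.1338] g 0.6978783692364411 t 13.7 cam [ 0.9636 -0.5093  0.7037] [-0.4058  0.6309 -0.6613]
post_seat pin 0.59 [270.5 173. ] [0.5494 0.1909 0.052 ]
post_seat pin 0.29 [232.2 274.2] [ 0.6519 -0.112   0.052 ]
   reg 0.73 [262.1 156.1 280.2 185.7] 270.6 172.9 190
post_top pin 0.71 [269.3 147.1] [0.5397 0.1973 0.122 ]
   reg 0.65 [263.8 150.4 281.  184.9] 270.6 170.5 204
```

View pics/w9c.png

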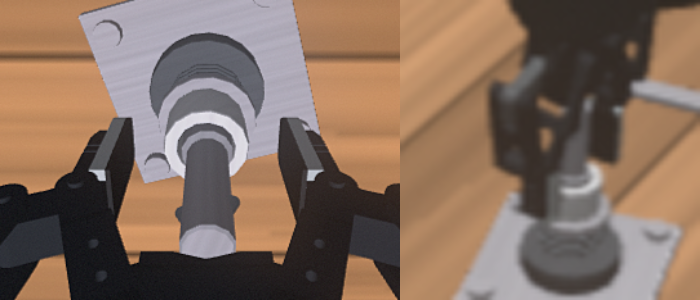

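play_rows --steps '[[[0, 0, -0.045, 0, 0, 0], [0, 0, -0.055, 0, 0, 0], [0.0085, -0.0517, 0, 0, 0, 0], [0.0085, -0.0517, 0, 0, 0, 0], [0.0085, -0.0517, 0.01, 0, 0, 0], [0.0085, -0.0517, 0.01, 0, 0, 0], [0.0085, -0.0517, 0.01, 0, 0, 0], [0.0085, -0.0517, 0.02, 0, 0, 0], [0.0085, -0.0517, 0.02, 0, 0, 0], [0.0085, -0.0517, 0.015, 0, 0, 0]]]' --fingers 1.0

```text
t: 15.15
tcp_pos: [0.4779, -0.2238, 0.0991]
tool_rot: [-0.0, 1.0, 0.0, -0.0]
force: [1.2, 0.0, 0.2]
finger_gap: 1.0
```

play_rows --steps '[[[0, 0, 0, 0, 0, 0], [0, 0, 0, 0, 0, 0], [0, 0, 0, 0, 0, 0]]]'

```text
t: 15.52
tcp_pos: [0.4785, -0.2208, 0.1002]
tool_rot: [-0.001, 1.0, 0.0, -0.0]
force: [-0.2, -0.4, 0.3]
finger_gap: 1.0
```

```bash
python3 - <<'E'
from look import *
p=look('w10',[('washer',0)])
a=cv2.imread('pics/w10.png')[150:330,150:390]
cv2.imwrite('pics/w10c.png',cv2.resize(a,(800,600),interpolation=cv2.INTER_CUBIC))
E
```

```text
tcp [ 0.4786 -0.2208  0.1003] [-0.0012  1.      0.      0.    ] f [-0.5239  0.3872 -0.3959] g 0.9989406538522008 t 15.575 cam [ 0.3946 -0.2213  0.2177] [ 0.3242  0.0002 -0.946 ]
washer pin 0.94 [253.8 205.1] [ 0.4807 -0.2256  0.    ]
   reg 0.96 [229.5 181.  283.1 229. ] 257.4 204.2 1419
```

View pics/w10c.png

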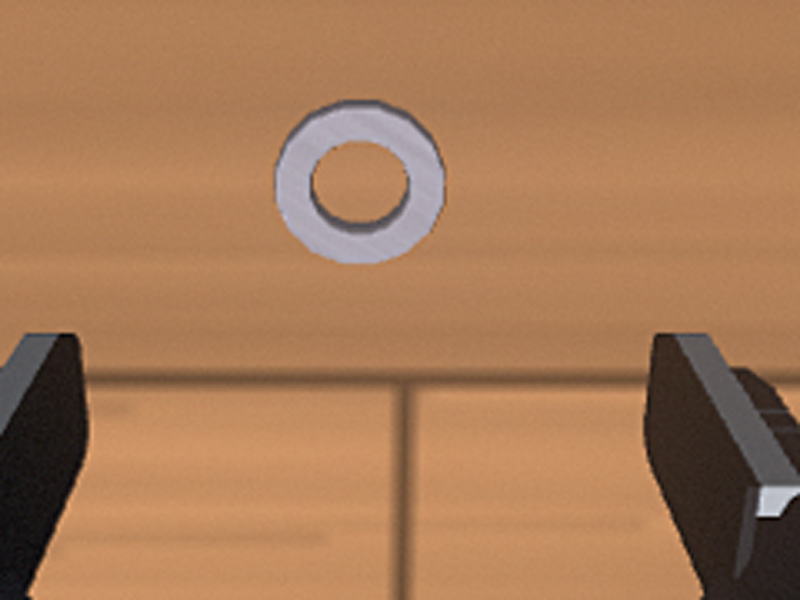

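```bash
python3 - <<'E'
from look import *
p=manip.snapshot('wrist');s=manip.sense();print(s['tcp_pos'])
c=lambda u,v:(150+(u+.5)/3.3333-.5,150+(v+.5)/3.3333-.5)
print(atz(p,c(360.5,185),.008))
E
```

```text
[ 0.4787 -0.2212  0.1002]
[ 0.4779 -0.2226  0.008 ]
```

play_rows --steps '[[[0.0008, -0.0014, 0.03, 0, 0, 0], [0, 0, 0.03, 0, 0, 0], [0, 0, 0.01, 0, 0, 0], [0, 0, 0.0027, 0, 0, 0], [0, 0, 0, 0, 0, 0]]]'

```text
t: 16.35
tcp_pos: [0.478, -0.2237, 0.0277]
tool_rot: [-0.0, 1.0, -0.0, 0.0]
force: [1.3, 0.4, 0.2]
finger_gap: 1.001
```

play_rows --steps '[[[0, 0, 0, 0, 0, 0], [0, 0, 0, 0, 0, 0], [0, 0, 0, 0, 0, 0], [0, 0, 0, 0, 0, 0]]]' --fingers 0.35 --squeeze 30

```text
t: 16.85
tcp_pos: [0.4778, -0.2238, 0.0281]
tool_rot: [-0.0, 1.0, -0.0, 0.0]
force: [0.1, 0.6, 5.0]
finger_gap: 0.443
```

```bash
python3 - <<'E'
from look import *
p=look('w11',[('washer',0)])
a=cv2.imread('pics/w11.png')[150:330,150:390]
cv2.imwrite('pics/w11c.png',cv2.resize(a,(800,600),interpolation=cv2.INTER_CUBIC))
E
```

```text
tcp [ 0.4778 -0.2238  0.0281] [-0.0002  1.     -0.0003  0.0004] f [-1.6835  0.3315  6.1306] g 0.4320759129051813 t 16.9 cam [ 0.3938 -0.224   0.1456] [ 0.3251 -0.0012 -0.9457]
washer pin 0.96 [255.9 251.7] [ 0.4795 -0.2261 -0.    ]
   reg 0.76 [222.4 221.  292.9 288. ] 259.4 253.8 2986
```

View pics/w11c.png

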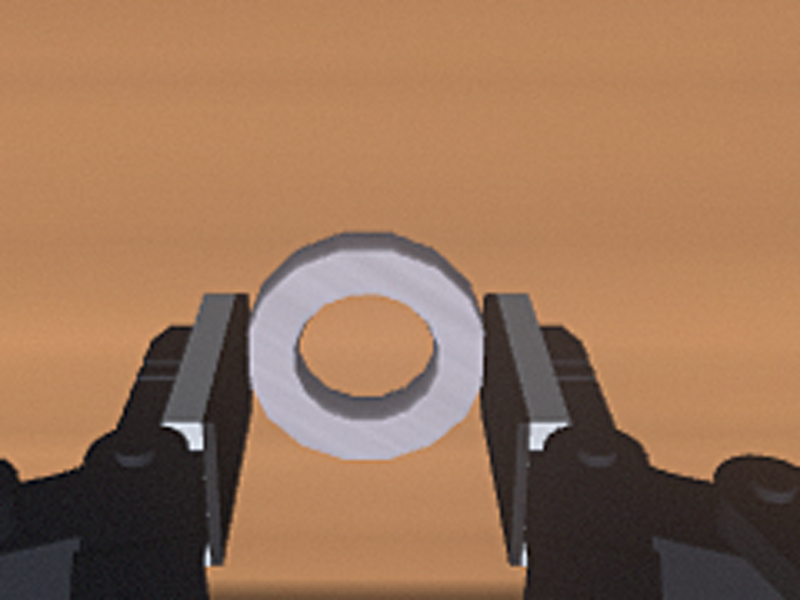

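play_rows --steps '[[[0, 0, -0.04, 0, 0, 0], [0, 0, -0.05, 0, 0, 0], [-0.0086, 0.0519, -0.04, 0, 0, 0], [-0.0086, 0.0519, -0.02, 0, 0, 0], [-0.0086, 0.0519, 0, 0, 0, 0], [-0.0086, 0.0519, 0, 0, 0, 0], [-0.0086, 0.0519, 0, 0, 0, 0], [-0.0086, 0.0519, 0, 0, 0, 0], [-0.0086, 0.0519, 0, 0, 0, 0], [-0.0086, 0.0519, 0, 0, 0, 0]]]'

```text
t: 18.25
tcp_pos: [0.5456, 0.1905, 0.175]
tool_rot: [-0.0, 1.0, -0.0, -0.0]
force: [0.6, 0.1, -0.1]
finger_gap: 0.436
```

play_rows --steps '[[[0, 0, 0, 0, 0, 0], [0, 0, 0, 0, 0, 0], [0, 0, 0, 0, 0, 0], [0, 0, 0.02, 0, 0, 0], [0, 0, 0, 0, 0, 0]]]'

```text
t: 18.88
tcp_pos: [0.5446, 0.1873, 0.1539]
tool_rot: [0.001, 1.0, -0.0, -0.002]
force: [0.9, 0.1, -0.8]
finger_gap: 0.439
```

```bash
python3 - <<'E'
from look import *
p=look('w12',[])
a=cv2.imread('pics/w12.png')[150:330,150:390]
cv2.imwrite('pics/w12c.png',cv2.resize(a,(800,600),interpolation=cv2.INTER_CUBIC))
E
```

```text
tcp [0.5453 0.1876 0.1546] [ 0.0007  1.     -0.0002 -0.001 ] f [-0.0753  0.7247 -0.0894] g 0.43616286443908725 t 18.925 cam [0.4611 0.1873 0.2717] [ 0.3207 -0.0019 -0.9472]
```

View pics/w12c.png

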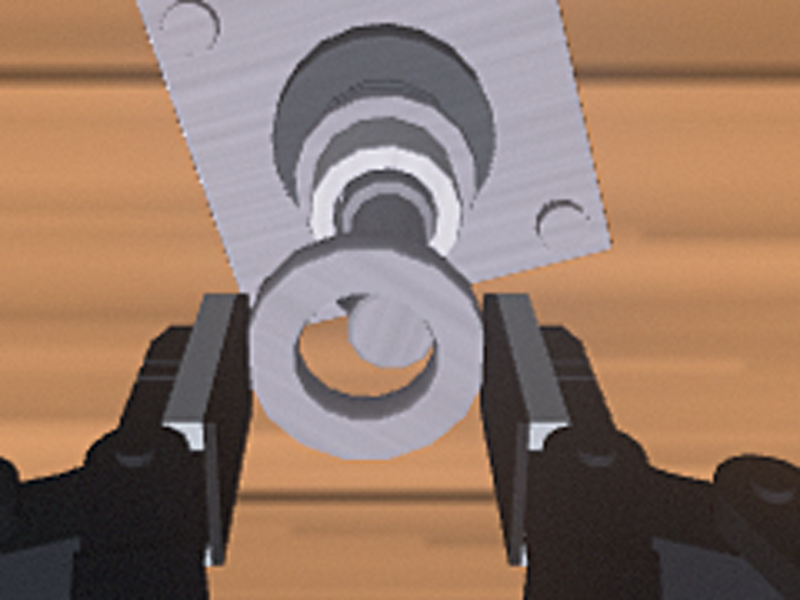

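```bash
python3 - <<'E'
from look import *
p=manip.snapshot('wrist');s=manip.sense();z=s['tcp_pos'][2];print(s['tcp_pos'])
c=lambda u,v:(150+(u+.5)/3.3333-.5,150+(v+.5)/3.3333-.5)
print('washer top',atz(p,c(367.5,353),z-.020),'post far edge',atz(p,c(391,367),.122)-[.008,0,0], 'post c',atz(p,c(391,329),.122))
E
```

```text
[0.5458 0.1879 0.1551]
washer top [0.5442 0.1875 0.1351] post far edge [0.5469 0.1916 0.122 ] post c [0.5474 0.1916 0.122 ]
```

play_rows --steps '[[[-0.0014, 0.0038, 0, 0, 0, 0], [0, 0, 0, 0, 0, 0], [0, 0, 0, 0, 0, 0], [0, 0, 0, 0, 0, 0]]]'

```text
t: 19.48
tcp_pos: [0.5471, 0.1927, 0.1551]
tool_rot: [-0.0, 1.0, -0.0, 0.0]
force: [0.0, -0.1, -0.2]
finger_gap: 0.439
```

```bash
python3 - <<'E'
from look import *
p=look('w13',[])
a=cv2.imread('pics/w13.png')[150:330,150:390]
cv2.imwrite('pics/w13c.png',cv2.resize(a,(800,600),interpolation=cv2.INTER_CUBIC))
E
```

```text
tcp [0.5471 0.1927 0.1551] [-0.0003  1.     -0.      0.    ] f [0.0641 0.0053 0.0626] g 0.44009416945126906 t 19.525 cam [0.4632 0.1924 0.2726] [ 0.3244 -0.0005 -0.9459]
```

View pics/w13c.png

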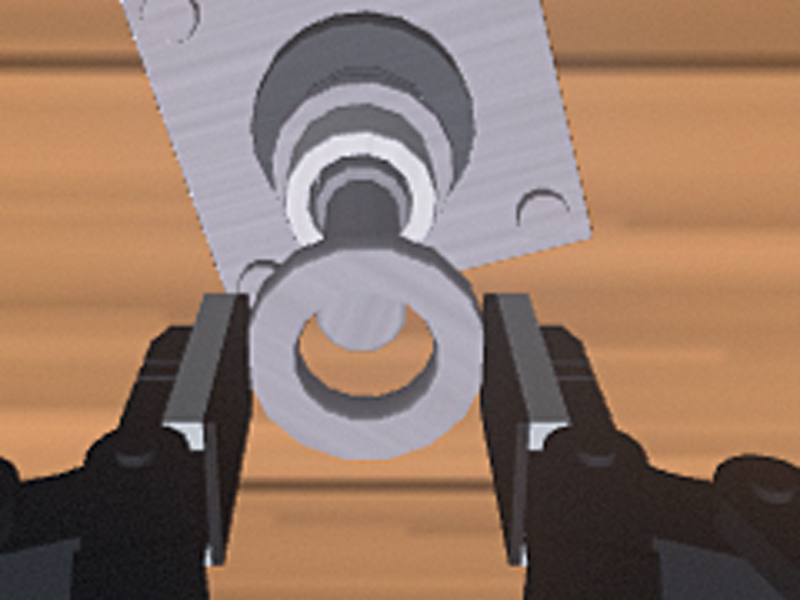

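```bash
python3 - <<'E'
from look import *
p=manip.snapshot('wrist');s=manip.sense();z=s['tcp_pos'][2];print(s['tcp_pos'])
c=lambda u,v:(150+(u+.5)/3.3333-.5,150+(v+.5)/3.3333-.5)
print('washer top',atz(p,c(367.5,354),z-.020),'bore far bottom',atz(p,c(367,397),z-.028)-[.01125,0,0],'post far',atz(p,c(361,352),.122)-[.008,0,0])
E
```

```text
[0.5471 0.1927 0.155 ]
washer top [0.5466 0.1926 0.135 ] bore far bottom [0.5486 0.1925 0.127 ] post far [0.5461 0.1915 0.122 ]
```

play_rows --steps '[[[0.0008, -0.0011, 0, 0, 0, 0], [0, 0, 0, 0, 0, 0], [0, 0, 0.007, 0, 0, 0], [0, 0, 0.007, 0, 0, 0], [0, 0, 0.007, 0, 0, 0], [0, 0, 0.007, 0, 0, 0]]]'

```text
t: 20.32
tcp_pos: [0.5462, 0.1915, 0.1262]
tool_rot: [-0.0, 1.0, -0.0, -0.0]
force: [0.2, -0.3, -0.8]
finger_gap: 0.439
```

play_rows --steps '[[[0, 0, 0.007, 0, 0, 0], [0, 0, 0.007, 0, 0, 0], [0, 0, 0.005, 0, 0, 0], [0, 0, 0.004, 0, 0, 0]]]'

```text
t: 20.82
tcp_pos: [0.5463, 0.1915, 0.1036]
tool_rot: [-0.0, 1.0, -0.0, -0.0]
force: [1.2, 0.4, -1.1]
finger_gap: 0.435
```

```bash
python3 - <<'E'
from look import *
p=look('w14',[]);q=look('s14',[],'scene')
a=cv2.imread('pics/w14.png')[150:384,100:410];b=cv2.imread('pics/s14.png')[125:195,230:300]
cv2.imwrite('pics/w14c.png',np.hstack([cv2.resize(a,(400,300)),cv2.resize(b,(300,300),interpolation=cv2.INTER_CUBIC)]))
E
```

```text
tcp [0.5461 0.1915 0.1033] [-0.0002  1.     -0.0001 -0.0004] f [ 0.0984 -0.4015 -0.4611] g 0.4402664133575421 t 20.875 cam [0.4624 0.1912 0.2212] [ 0.3242 -0.0006 -0.946 ]
tcp [0.5461 0.1915 0.1035] [-0.0002  1.     -0.     -0.0004] f [ 0.1656 -1.399  -1.5694] g 0.43671944020492254 t 20.925 cam [ 0.9636 -0.5093  0.7037] [-0.4058  0.6309 -0.6613]
```

View pics/w14c.png

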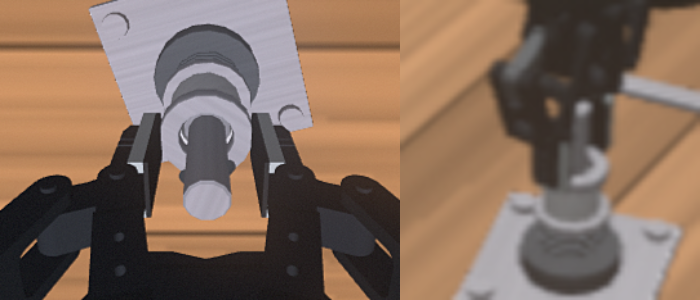

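play_rows --steps '[[[0, 0, 0.001, 0, 0, 0], [0, 0, 0, 0, 0, 0]]]'

```text
t: 21.18
tcp_pos: [0.5464, 0.1915, 0.1031]
tool_rot: [-0.0, 1.0, 0.0, 0.0]
force: [-0.6, -0.5, 0.3]
finger_gap: 0.439
```

play_rows --steps '[[[0, 0, 0, 0, 0, 0], [0, 0, 0, 0, 0, 0], [0, 0, 0, 0, 0, 0]]]' --fingers 0.75

```text
t: 21.55
tcp_pos: [0.5464, 0.1915, 0.1031]
tool_rot: [-0.0, 1.0, 0.0, 0.0]
force: [-0.5, -0.7, 0.0]
finger_gap: 0.753
```

```bash
python3 - <<'E'
from look import *
p=look('w15',[]);q=look('s15',[],'scene')
a=cv2.imread('pics/w15.png')[150:384,100:410];b=cv2.imread('pics/s15.png')[125:195,230:300]
cv2.imwrite('pics/w15c.png',np.hstack([cv2.resize(a,(400,300)),cv2.resize(b,(300,300),interpolation=cv2.INTER_CUBIC)]))
E
```

```text
tcp [0.5464 0.1916 0.1031] [-0.0003  1.      0.      0.0001] f [0.0832 0.0941 0.0587] g 0.7506399823499377 t 21.6 cam [0.4624 0.1912 0.2206] [ 0.3246 -0.0005 -0.9459]
tcp [0.5464 0.1915 0.103 ] [-0.0002  1.      0.      0.0001] f [-0.166  -0.0642  1.0398] g 0.7435997525943199 t 21.65 cam [ 0.9636 -0.5093  0.7037] [-0.4058  0.6309 -0.6613]
```

View pics/w15c.png

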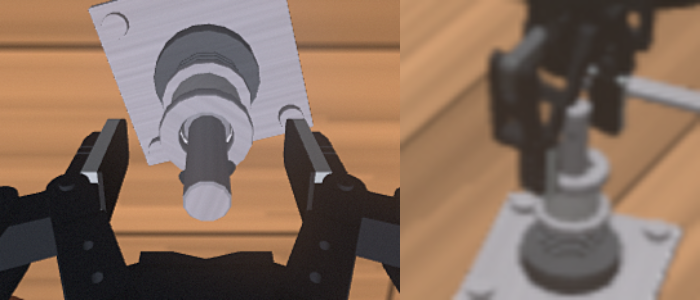

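play_rows --steps '[[[0, 0, -0.035, 0, 0, 0], [0, 0, -0.045, 0, 0, 0], [-0.0142, -0.0464, 0, 0, 0, 0], [-0.0142, -0.0464, 0, 0, 0, 0], [-0.0142, -0.0464, 0.01, 0, 0, 0], [-0.0142, -0.0464, 0.02, 0, 0, 0], [-0.0142, -0.0464, 0.02, 0, 0, 0], [-0.0142, -0.0464, 0.02, 0, 0, 0], [0, 0, 0, 0, 0, 0], [0, 0, 0, 0, 0, 0]]]' --fingers 1.0

```text
t: 22.9
tcp_pos: [0.6312, -0.0866, 0.1127]
tool_rot: [0.0, 1.0, 0.0, -0.001]
force: [-0.0, -0.2, -0.7]
finger_gap: 1.0
```

```bash
python3 - <<'E'
from look import *
p=look('w16',[('bushing',0)])
a=cv2.imread('pics/w16.png')[150:330,150:390]
cv2.imwrite('pics/w16c.png',cv2.resize(a,(800,600),interpolation=cv2.INTER_CUBIC))
E
```

```text
tcp [ 0.6312 -0.0859  0.1131] [-0.0005  1.      0.0003 -0.0003] f [-0.7147  0.0502  0.7016] g 1.0002311364076524 t 22.95 cam [ 0.5474 -0.0869  0.2304] [ 0.3232 -0.0001 -0.9463]
bushing pin 0.89 [258.7 197.6] [ 0.6316 -0.0875  0.    ]
   reg 0.93 [232.2 177.3 285.3 232.1] 259.4 200.3 1719
```

View pics/w16c.png

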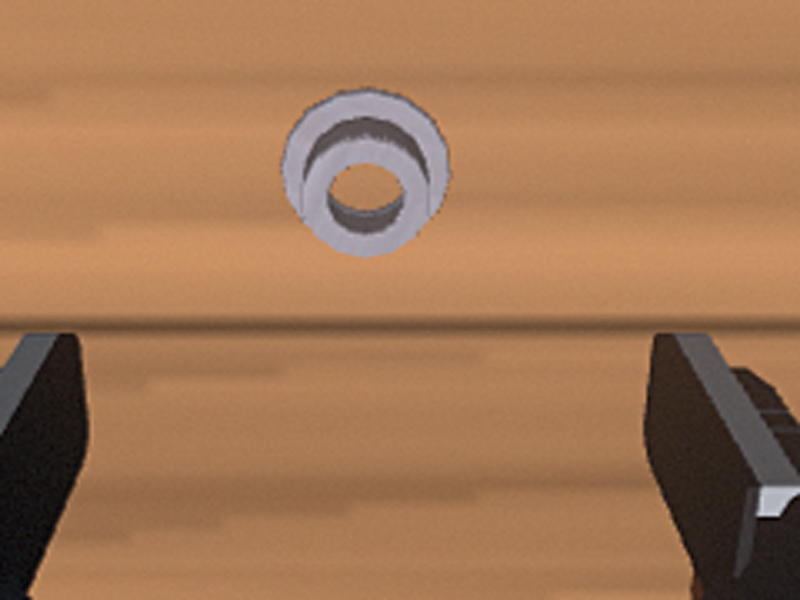

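```bash
python3 - <<'E'
from look import *
p=manip.snapshot('wrist');s=manip.sense();print(s['tcp_pos'])
c=lambda u,v:(150+(u+.5)/3.3333-.5,150+(v+.5)/3.3333-.5)
print(atz(p,c(366,197),.022),atz(p,c(366,171),.005))
E
```

```text
[ 0.6316 -0.0854  0.1136]
[ 0.6333 -0.0857  0.022 ] [ 0.6334 -0.0857  0.005 ]
```

play_rows --steps '[[[-0.0018, 0, 0.03, 0, 0, 0], [0, 0, 0.03, 0, 0, 0], [0, 0, 0.015, 0, 0, 0], [0, 0, 0.005, 0, 0, 0], [0, 0, 0, 0, 0, 0]]]'

```text
t: 23.72
tcp_pos: [0.6338, -0.0867, 0.0334]
tool_rot: [-0.0, 1.0, -0.0, 0.0]
force: [-1.0, 0.1, 0.1]
finger_gap: 1.0
```

play_rows --steps '[[[0, 0, 0, 0, 0, 0], [0, 0, 0, 0, 0, 0], [0, 0, 0, 0, 0, 0], [0, 0, 0, 0, 0, 0]]]' --fingers 0.2 --squeeze 50

```text
t: 24.22
tcp_pos: [0.6338, -0.0869, 0.0339]
tool_rot: [-0.0, 1.0, -0.0, 0.0]
force: [-0.7, 1.1, 4.7]
finger_gap: 0.326
```

```bash
python3 - <<'E'
from look import *
p=look('w17',[('bushing',0)])
a=cv2.imread('pics/w17.png')[150:330,150:390]
cv2.imwrite('pics/w17c.png',cv2.resize(a,(800,600),interpolation=cv2.INTER_CUBIC))
E
```

```text
tcp [ 0.6338 -0.0869  0.0339] [-0.0003  1.     -0.0002  0.0005] f [-1.8387 -0.2558  5.1238] g 0.3268929699809712 t 24.275 cam [ 0.5497 -0.0872  0.1513] [ 0.3251 -0.0008 -0.9457]
bushing pin 0.69 [259.1 240.6] [ 0.6317 -0.0875  0.    ]
   reg 0.8 [226.8 211.8 295.6 291.7] 259.8 248.0 3616
```

View pics/w17c.png

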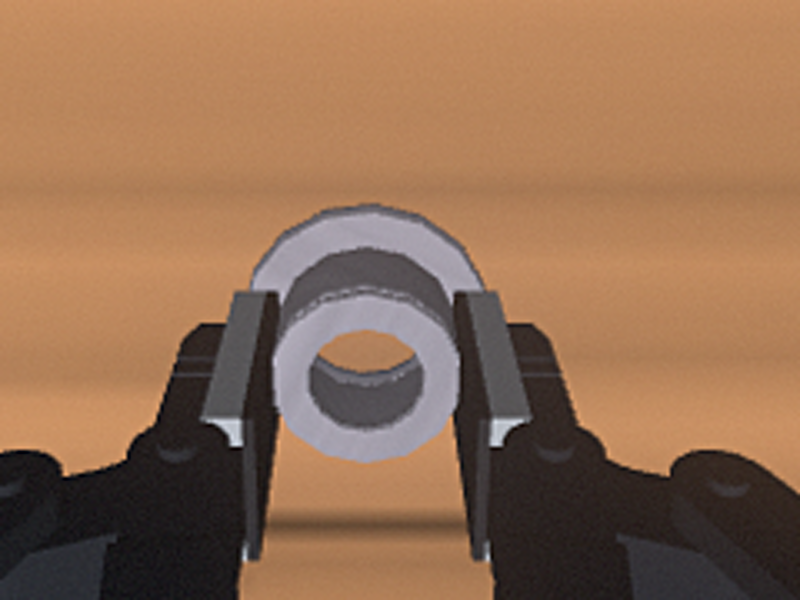

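play_rows --steps '[[[0, 0, -0.04, 0, 0, 0], [0, 0, -0.05, 0, 0, 0], [0.0146, 0.0464, -0.04, 0, 0, 0], [0.0146, 0.0464, -0.01, 0, 0, 0], [0.0146, 0.0464, 0, 0, 0, 0], [0.0146, 0.0464, 0, 0, 0, 0], [0.0146, 0.0464, 0, 0, 0, 0], [0.0145, 0.0465, 0, 0, 0, 0], [0, 0, 0, 0, 0, 0], [0, 0, 0, 0, 0, 0]]]'

```text
t: 25.62
tcp_pos: [0.5459, 0.1912, 0.1724]
tool_rot: [-0.001, 1.0, -0.0, -0.0]
force: [0.1, -0.7, -1.4]
finger_gap: 0.328
```

play_rows --steps '[[[0, 0, 0.009, 0, 0, 0], [0, 0, 0, 0, 0, 0], [0, 0, 0, 0, 0, 0], [0, 0, 0, 0, 0, 0]]]'

```text
t: 26.12
tcp_pos: [0.5462, 0.1909, 0.1637]
tool_rot: [0.0, 1.0, 0.0, 0.0]
force: [-0.0, 0.4, -0.5]
finger_gap: 0.329
```

```bash
python3 - <<'E'
from look import *
p=look('w18',[])
a=cv2.imread('pics/w18.png')[150:330,150:390]
cv2.imwrite('pics/w18c.png',cv2.resize(a,(800,600),interpolation=cv2.INTER_CUBIC))
E
```

```text
tcp [0.5462 0.191  0.1638] [0.     1.     0.     0.0001] f [ 0.2103  0.4221 -1.3381] g 0.3282196551958996 t 26.175 cam [0.4622 0.1906 0.2812] [ 0.3245 -0.0008 -0.9459]
```

View pics/w18c.png

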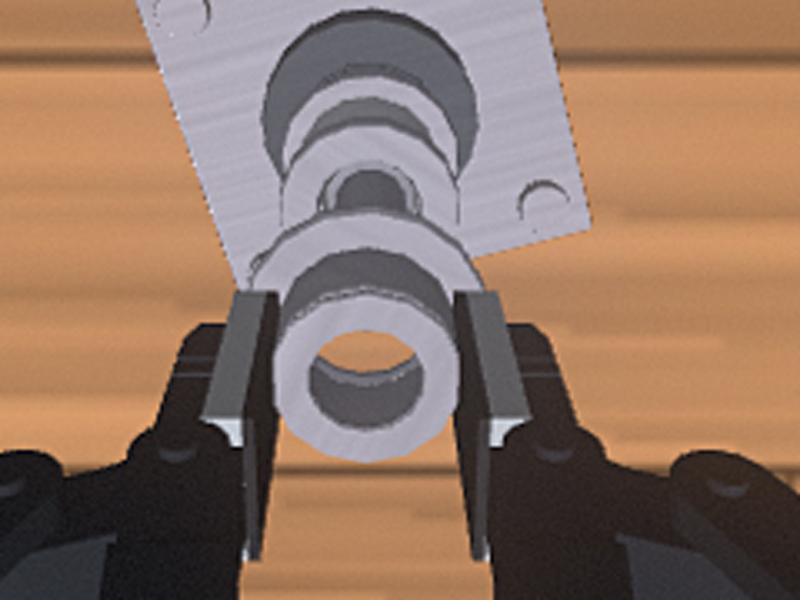

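```bash
python3 - <<'E'
from look import *
p=manip.snapshot('wrist');s=manip.sense();z=s['tcp_pos'][2];print(s['tcp_pos'])
c=lambda u,v:(150+(u+.5)/3.3333-.5,150+(v+.5)/3.3333-.5)
print('lip',atz(p,c(366.5,380),z-.012),atz(p,c(366.5,376.5),z-.012),'washer y',atz(p,c(370.5,200),.082),'pin y',atz(p,c(371,200),.09))
E
```

```text
[0.5461 0.1912 0.1638]
lip [0.5453 0.1908 0.1518] [0.5447 0.1908 0.1518] washer y [0.5447 0.1917 0.082 ] pin y [0.5414 0.1917 0.09  ]
```

play_rows --steps '[[[0, 0.0005, 0.006, 0, 0, 0], [0, 0, 0.006, 0, 0, 0], [0, 0, 0.006, 0, 0, 0], [0, 0, 0.005, 0, 0, 0], [0, 0, 0, 0, 0, 0], [0, 0, 0, 0, 0, 0]]]'

```text
t: 26.98
tcp_pos: [0.546, 0.1918, 0.1407]
tool_rot: [-0.0, 1.0, 0.0, 0.0]
force: [1.0, 0.3, -0.8]
finger_gap: 0.324
```

```bash
python3 - <<'E'
from look import *
p=look('w19',[])
a=cv2.imread('pics/w19.png')[215:305,205:325]
cv2.imwrite('pics/w19c.png',cv2.resize(a,(800,600),interpolation=cv2.INTER_CUBIC))
E
```

```text
tcp [0.5461 0.1918 0.1409] [-0.0002  1.      0.      0.0002] f [-0.0335 -0.3429 -0.1725] g 0.32580455229809857 t 27.025 cam [0.4621 0.1915 0.2582] [ 0.3245 -0.0005 -0.9459]
```

View pics/w19c.png

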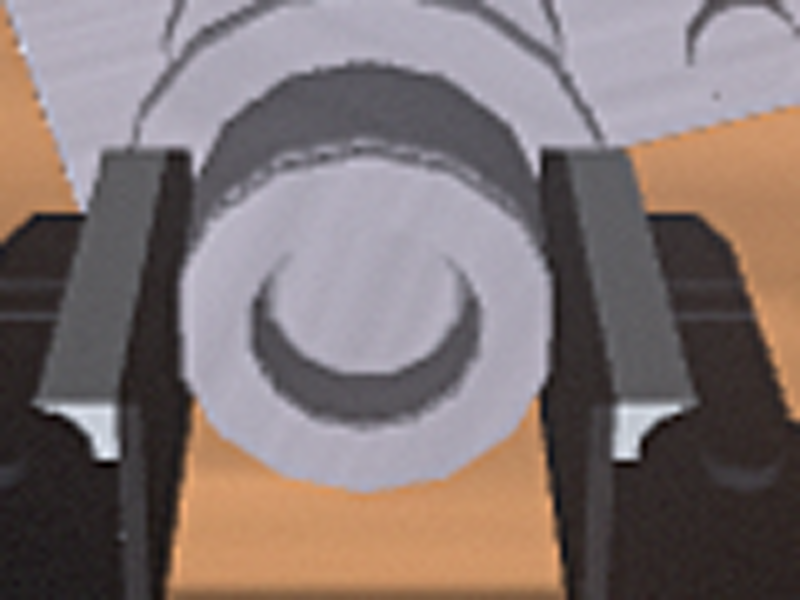

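```bash
python3 - <<'E'
from look import *
p=manip.snapshot('wrist');s=manip.sense();z=s['tcp_pos'][2];print(s['tcp_pos'])
c=lambda u,v:(205+(u+.5)/6.6667-.5,215+(v+.5)/6.6667-.5)
print('lip far',atz(p,c(365.5,424),z-.012)-[.00875,0,0],'pin far',atz(p,c(366.5,375),.122)-[.008,0,0])
print('lip near? outer',atz(p,c(365.5,160),z-.012)+[.015,0,0],atz(p,c(365.5,490),z-.012)-[.015,0,0])
print(np.linalg.norm(atz(p,c(250,330),z-.012)-atz(p,c(481,330),z-.012)),np.linalg.norm(atz(p,c(270,310),.122)-atz(p,c(463,310),.122)))
E
```

```text
[0.5461 0.1918 0.1409]
lip far [0.5451 0.1915 0.1289] pin far [0.5461 0.1915 0.122 ]
lip near? outer [0.546  0.1915 0.1289] [0.5449 0.1915 0.1289]
0.01749924849632192 0.015341226767369627
```

play_rows --steps '[[[-0.0007, 0, 0.001, 0, 0, 0], [0, 0, 0.001, 0, 0, 0], [0, 0, 0.001, 0, 0, 0], [0, 0, 0.001, 0, 0, 0], [0, 0, 0, 0, 0, 0], [0, 0, 0, 0, 0, 0]]]'

```text
t: 27.82
tcp_pos: [0.5466, 0.1918, 0.1366]
tool_rot: [-0.0, 1.0, -0.0, -0.0]
force: [-0.1, 1.1, -0.2]
finger_gap: 0.325
```

```bash
python3 - <<'E'
from look import *
p=look('w20',[])
a=cv2.imread('pics/w20.png')[215:305,205:325]
cv2.imwrite('pics/w20c.png',cv2.resize(a,(800,600),interpolation=cv2.INTER_CUBIC))
E
```

```text
tcp [0.5467 0.1918 0.1367] [-0.0002  1.      0.      0.    ] f [ 0.8409  0.139  -1.2743] g 0.32427780436409237 t 27.875 cam [0.4627 0.1915 0.2542] [ 0.3243 -0.0006 -0.946 ]
```

View pics/w20c.png

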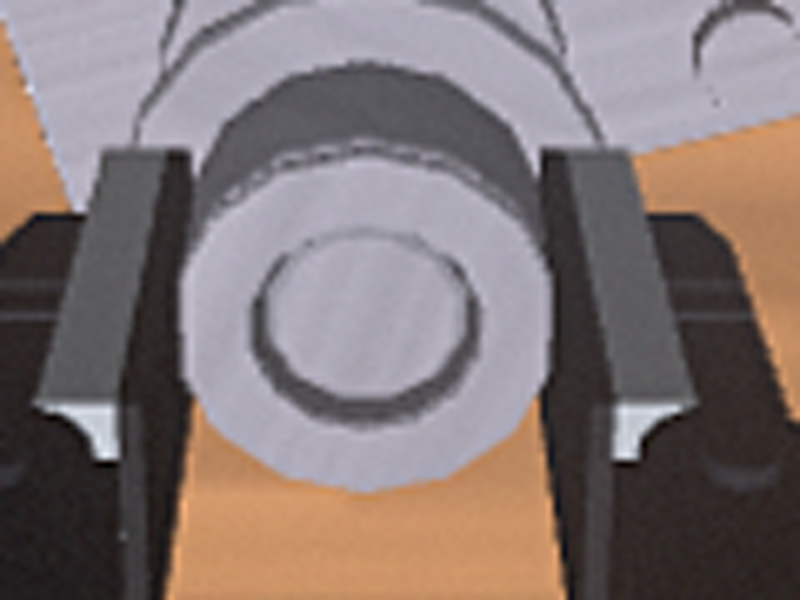

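```bash
python3 - <<'E'
from look import *
p=manip.snapshot('wrist');s=manip.sense();z=s['tcp_pos'][2];print(s['tcp_pos'],s['force'])
c=lambda u,v:(205+(u+.5)/6.6667-.5,215+(v+.5)/6.6667-.5)
print('lip far',atz(p,c(365.5,424),z-.012)-[.00875,0,0],'lip near',atz(p,c(365.5,228),z-.012)+[.00875,0,0],'pin far',atz(p,c(367,401),.122)-[.008,0,0],'pin near',atz(p,c(367,232),.122)+[.008,0,0])
E
```

```text
[0.5467 0.1918 0.1367] [ 0.326   1.1565 -1.0731]
lip far [0.5456 0.1914 0.1247] lip near [0.546  0.1914 0.1247] pin far [0.5462 0.1916 0.122 ] pin near [0.5471 0.1915 0.122 ]
```

play_rows --steps '[[[-0.0006, 0.0001, 0, 0, 0, 0], [0, 0, 0.001, 0, 0, 0], [0, 0, 0.001, 0, 0, 0], [0, 0, 0.001, 0, 0, 0], [0, 0, 0.001, 0, 0, 0]]]'

```text
t: 28.55
tcp_pos: [0.5472, 0.1919, 0.1326]
tool_rot: [-0.0, 1.0, -0.0, -0.0]
force: [0.3, -0.3, -1.0]
finger_gap: 0.328
```

```bash
python3 - <<'E'
from look import *
p=look('w21',[])
for i in range(3): manip.snapshot('wrist'); print(manip.sense()['force'])
a=cv2.imread('pics/w21.png')[215:305,205:325]
cv2.imwrite('pics/w21c.png',cv2.resize(a,(800,600),interpolation=cv2.INTER_CUBIC))
E
```

```text
tcp [0.5471 0.1919 0.1324] [-0.0002  1.     -0.     -0.0002] f [-0.2866  0.4931 -1.2474] g 0.3271097076610455 t 28.6 cam [0.4633 0.1916 0.2501] [ 0.3242 -0.0006 -0.946 ]
[-0.1169  0.8041 -0.8151]
[-0.0685  0.681  -1.3733]
[ 0.0003 -0.5376 -0.6919]
```

View pics/w21c.png

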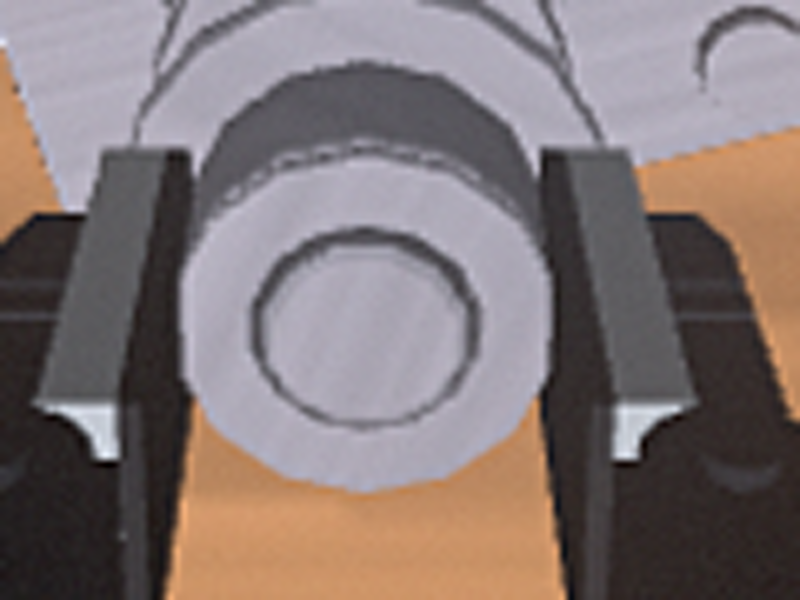

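play_rows --steps '[[[0, 0, 0.002, 0, 0, 0], [0, 0, 0.002, 0, 0, 0], [0, 0, 0.002, 0, 0, 0], [0, 0, 0.001, 0, 0, 0], [0, 0, 0.001, 0, 0, 0]]]'

```text
t: 29.38
tcp_pos: [0.5473, 0.1919, 0.1246]
tool_rot: [-0.0, 1.0, 0.0, 0.0]
force: [0.3, -0.4, -0.8]
finger_gap: 0.329
```

play_rows --steps '[[[0, 0, 0.001, 0, 0, 0], [0, 0, 0.001, 0, 0, 0], [0, 0, 0.001, 0, 0, 0], [0, 0, 0.001, 0, 0, 0]]]'

```text
t: 29.88
tcp_pos: [0.5474, 0.1919, 0.1209]
tool_rot: [-0.0, 1.0, 0.0, 0.0]
force: [-0.5, 0.2, 2.6]
finger_gap: 0.324
```

Contact on the ramps; pressing on in small steps while watching the force.

play_rows --steps '[[[0, 0, 0.001, 0, 0, 0], [0, 0, 0.001, 0, 0, 0], [0, 0, 0.001, 0, 0, 0], [0, 0, 0.001, 0, 0, 0]]]'

```text
t: 30.38
tcp_pos: [0.5475, 0.192, 0.117]
tool_rot: [-0.0, 1.0, 0.0, 0.0]
force: [-1.2, 0.4, 5.9]
finger_gap: 0.328
```

play_rows --steps '[[[0, 0, 0.001, 0, 0, 0], [0, 0, 0.001, 0, 0, 0], [0, 0, 0.001, 0, 0, 0]]]'

```text
t: 30.75
tcp_pos: [0.5476, 0.192, 0.1142]
tool_rot: [-0.0, 1.0, 0.0, 0.0]
force: [-1.8, -0.3, 7.4]
finger_gap: 0.324
```

play_rows --steps '[[[0.0005, 0, 0.001, 0, 0, 0], [0, 0, 0.001, 0, 0, 0], [0, 0, 0.001, 0, 0, 0]]]'

```text
t: 31.12
tcp_pos: [0.5476, 0.192, 0.1118]
tool_rot: [-0.0, 1.0, 0.0, 0.001]
force: [-1.0, -0.3, 9.6]
finger_gap: 0.327
```

```bash
python3 - <<'E'
from look import *
p=look('w22',[]);q=look('s22',[],'scene')
a=cv2.imread('pics/w22.png')[150:384,100:410];b=cv2.imread('pics/s22.png')[125:195,230:300]
cv2.imwrite('pics/w22c.png',np.hstack([cv2.resize(a,(400,300)),cv2.resize(b,(300,300),interpolation=cv2.INTER_CUBIC)]))
E
```

```text
tcp [0.5476 0.192  0.1117] [-0.0002  1.      0.0002  0.0011] f [-1.293  -0.2421 10.0303] g 0.3293526553400205 t 31.175 cam [0.4634 0.1917 0.2291] [ 0.3265 -0.0003 -0.9452]
tcp [0.5476 0.192  0.1117] [-0.0002  1.      0.0001  0.0011] f [-0.0473 -0.6859  9.0925] g 0.32712537068481107 t 31.225 cam [ 0.9636 -0.5093  0.7037] [-0.4058  0.6309 -0.6613]
```

View pics/w22c.png

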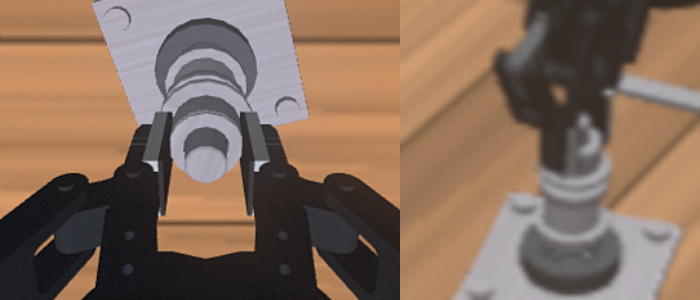

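play_rows --steps '[[[0, 0, 0.001, 0, 0, 0], [0, 0, 0.001, 0, 0, 0], [0, 0, 0, 0, 0, 0]]]'

```text
t: 31.6
tcp_pos: [0.5476, 0.192, 0.11]
tool_rot: [-0.0, 1.0, 0.0, 0.001]
force: [-0.7, -0.8, 10.9]
finger_gap: 0.326
```

play_rows --steps '[[[0, 0, 0.001, 0, 0, 0], [0, 0, 0.001, 0, 0, 0], [0, 0, 0, 0, 0, 0]]]'

```text
t: 31.98
tcp_pos: [0.5477, 0.192, 0.1083]
tool_rot: [-0.0, 1.0, 0.0, 0.001]
force: [-1.4, -1.4, 12.7]
finger_gap: 0.325
```

play_rows --steps '[[[0, 0, 0.001, 0, 0, 0], [0, 0, 0, 0, 0, 0]]]'

```text
t: 32.22
tcp_pos: [0.5477, 0.192, 0.1074]
tool_rot: [-0.0, 1.0, 0.0, 0.001]
force: [-2.1, 0.7, 13.0]
finger_gap: 0.33
```

play_rows --steps '[[[0, 0, 0.001, 0, 0, 0], [0, 0, 0, 0, 0, 0]]]'

```text
t: 32.48
tcp_pos: [0.5478, 0.192, 0.1066]
tool_rot: [-0.0, 1.0, 0.0, 0.002]
force: [-2.3, -0.4, 14.2]
finger_gap: 0.327
```

play_rows --steps '[[[0, 0, 0.001, 0, 0, 0], [0, 0, 0, 0, 0, 0]]]'

```text
t: 32.72
tcp_pos: [0.5478, 0.192, 0.1057]
tool_rot: [-0.0, 1.0, 0.0, 0.002]
force: [-3.0, -0.6, 14.8]
finger_gap: 0.327
```

play_rows --steps '[[[0, 0, 0.0005, 0, 0, 0], [0, 0, 0, 0, 0, 0]]]'

```text
t: 32.98
tcp_pos: [0.5478, 0.192, 0.1053]
tool_rot: [-0.0, 1.0, 0.0, 0.002]
force: [-2.3, -0.3, 15.1]
finger_gap: 0.331
```

```bash
python3 - <<'E'
from look import *
p=look('w23',[]);q=look('s23',[],'scene')
a=cv2.imread('pics/w23.png')[190:310,180:340];b=cv2.imread('pics/s23.png')[125:195,230:300]
cv2.imwrite('pics/w23c.png',cv2.resize(a,(800,600),interpolation=cv2.INTER_CUBIC));cv2.imwrite('pics/s23c.png',cv2.resize(b,(600,600),interpolation=cv2.INTER_CUBIC))
E
```

```text
tcp [0.5478 0.192  0.1053] [-0.0003  1.      0.0002  0.0016] f [-1.3622 -0.7326 14.8075] g 0.32954744286799975 t 33.025 cam [0.4635 0.1917 0.2226] [ 0.3272 -0.0002 -0.9449]
tcp [0.5478 0.192  0.1053] [-0.0003  1.      0.0002  0.0015] f [-3.0191 -0.3647 14.6909] g 0.32892179700133334 t 33.075 cam [ 0.9636 -0.5093  0.7037] [-0.4058  0.6309 -0.6613]
```

View pics/w23c.png

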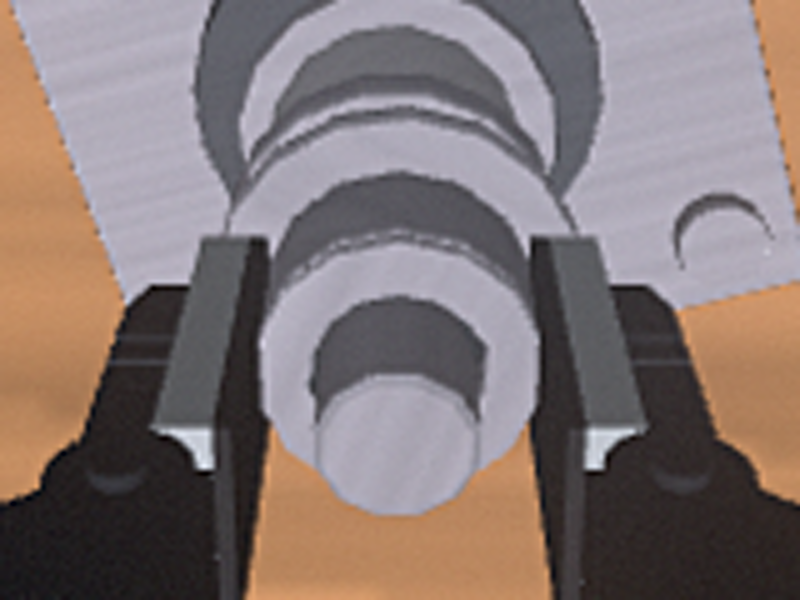

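View pics/s23c.png

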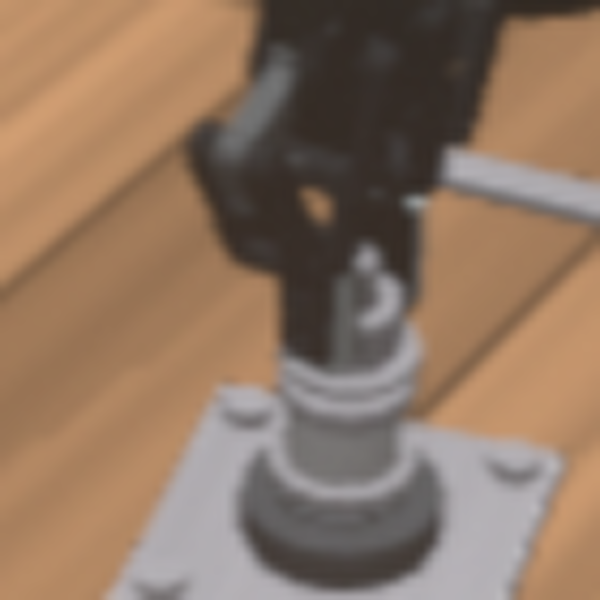

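```bash
python3 - <<'E'
from look import *
p=manip.snapshot('wrist')
o,d=ray(p,(180+398.5/5-.5,190+515.5/5-.5))
for x in(.554,.5545,.555): k=(x-o[0])/d[0]; print((o+k*d))
# width based
f=p['K'][0][0]
print(manip.sense()['tcp_pos'])
o,d=ray(p,(180+398.5/5-.5,190+374.5/5-.5))
for x in (.5384,.539): k=(x-o[0])/d[0]; print((o+k*d))
E
```

```text
[0.554  0.1916 0.1067]
[0.5545 0.1916 0.1061]
[0.555  0.1916 0.1055]
[0.5478 0.192  0.1053]
[0.5384 0.1916 0.1072]
[0.539  0.1916 0.1062]
```

play_rows --steps '[[[0.0006, 0, 0, 0, 0, 0], [0.0004, 0, 0, 0, 0, 0], [0, 0, 0, 0, 0, 0]]]'

```text
t: 33.5
tcp_pos: [0.5477, 0.1921, 0.1055]
tool_rot: [-0.0, 1.0, 0.0, 0.003]
force: [-0.5, -1.0, 15.3]
finger_gap: 0.324
```

```bash
python3 - <<'E'
from look import *
p=look('w24',[('post_top',.108)]);q=look('s24',[('post_top',.108)],'scene')
a=cv2.imread('pics/w24.png')[190:310,180:340];b=cv2.imread('pics/s24.png')[145:195,245:295]
cv2.imwrite('pics/w24c.png',cv2.resize(a,(800,600),interpolation=cv2.INTER_CUBIC));cv2.imwrite('pics/s24c.png',cv2.resize(b,(600,600),interpolation=cv2.INTER_CUBIC))
E
```

```text
tcp [0.5477 0.1921 0.1055] [-0.0003  1.      0.0003  0.0026] f [-0.6759  0.6128 14.6902] g 0.3302090390914432 t 33.55 cam [0.4631 0.1917 0.2226] [ 0.3292 -0.     -0.9443]
post_top pin 0.74 [260.8 279.6] [0.5459 0.1924 0.108 ]
   reg 0.91 [229.4 186.3 290.6 291.9] 259.3 244.6 1997
tcp [0.5477 0.1921 0.1055] [-0.0003  1.      0.0003  0.0026] f [-0.7065 -0.0815 16.1564] g 0.32736449600258805 t 33.7 cam [ 0.9636 -0.5093  0.7037] [-0.4058  0.6309 -0.6613]
post_top pin 0.23 [299. 148.] [0.5912 0.2513 0.108 ]
   reg 0.55 [262.5 180.4 276.7 185.2] 269.4 182.3 42
```

View pics/w24c.png

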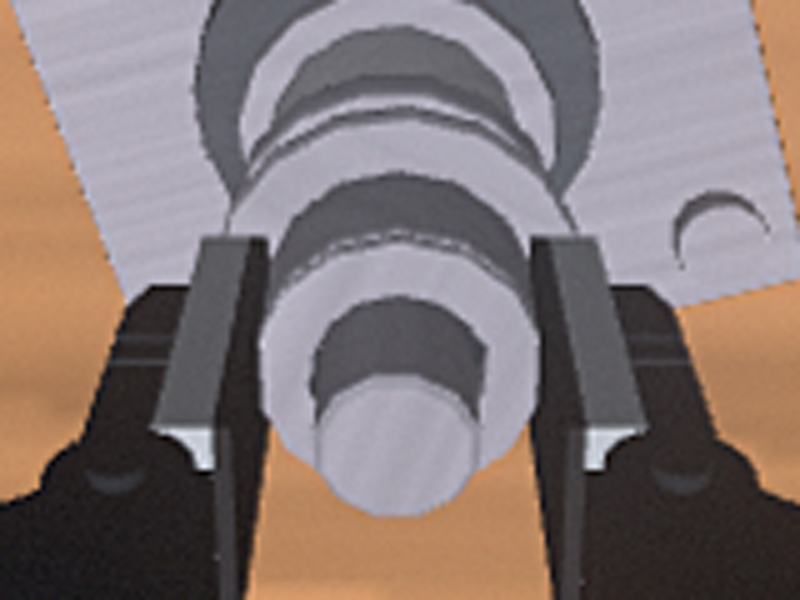

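View pics/s24c.png

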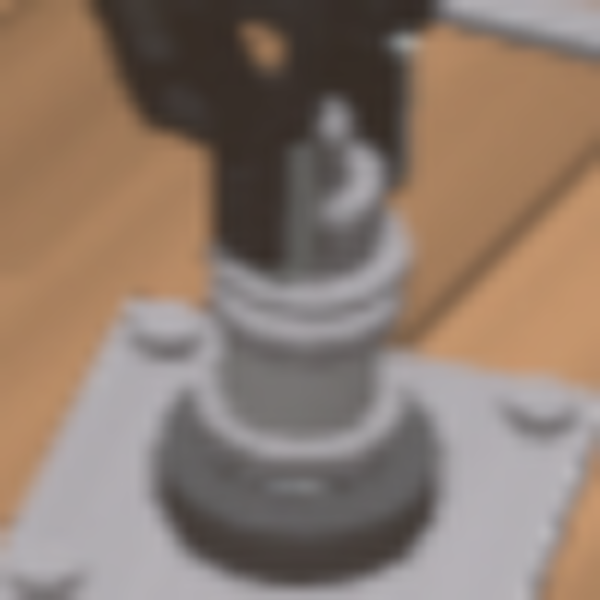

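```bash
python3 - <<'E'
from look import *
a=cv2.imread('pics/s15.png');b=cv2.imread('pics/s24.png');up=8
A=cv2.resize(a[140:210,240:300],None,fx=up,fy=up,interpolation=cv2.INTER_CUBIC)
B=cv2.resize(b[140:210,240:300],None,fx=up,fy=up,interpolation=cv2.INTER_CUBIC)
cv2.imwrite('pics/ab.png',np.hstack([A,B])[:,:800*2])
cv2.imwrite('pics/ab.png',cv2.resize(np.hstack([A,B]),(800,467)))
s=manip.snapshot('scene');T=np.array(s['world_from_camera']);K=s['K']
def proj(X):
    c=np.linalg.inv(T)@np.append(X,1);q=K@c[:3];return q[:2]/q[2]
print(proj([.547,.1915,.052]),proj([.547,.1915,.042]),proj([.547,.1915,.122]),proj([.547,.1915,.112]))
E
```

```text
[269.808  172.5273] [269.6973 175.679 ] [270.6239 149.2929] [270.5028 152.7435]
```

View pics/ab.png

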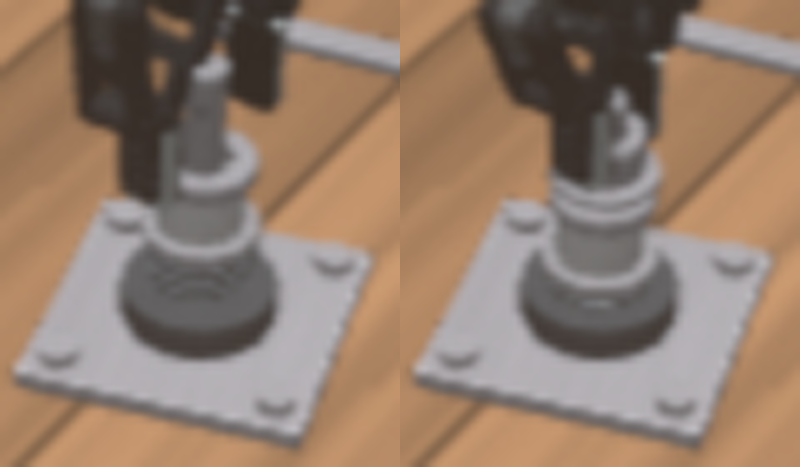

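play_rows --steps '[[[0, 0, 0.0015, 0, 0, 0], [0, 0, 0, 0, 0, 0]]]'

```text
t: 34.1
tcp_pos: [0.5477, 0.1921, 0.1041]
tool_rot: [-0.0, 1.0, 0.0, 0.003]
force: [-1.9, -0.7, 17.5]
finger_gap: 0.325
```

play_rows --steps '[[[0, 0, -0.003, 0, 0, 0], [0, 0, -0.004, 0, 0, 0], [0, 0, 0, 0, 0, 0]]]'

```text
t: 34.48
tcp_pos: [0.5476, 0.1921, 0.1105]
tool_rot: [-0.0, 1.0, 0.0, 0.003]
force: [-0.0, 0.2, 10.6]
finger_gap: 0.327
```

```bash
python3 - <<'E'
from look import *
p=look('w25',[]);q=look('s25',[],'scene')
for i in range(3): manip.snapshot('top'); print(manip.sense()['force'],manip.sense()['ft_torque'])
a=cv2.imread('pics/w25.png')[190:310,180:340];b=cv2.imread('pics/s25.png')[140:210,240:300]
cv2.imwrite('pics/w25c.png',np.hstack([cv2.resize(a,(500,375),interpolation=cv2.INTER_CUBIC),cv2.resize(b,(300,375),interpolation=cv2.INTER_CUBIC)]))
E
```

```text
tcp [0.5476 0.1921 0.1104] [-0.0003  1.      0.0003  0.0025] f [-0.2902 -0.8963 10.6346] g 0.32788482110237466 t 34.525 cam [0.4631 0.1917 0.2277] [ 0.329  -0.     -0.9443]
tcp [0.5476 0.1921 0.1104] [-0.0002  1.      0.0003  0.0024] f [-0.3703  0.1399 10.4568] g 0.3273310939578285 t 34.575 cam [ 0.9636 -0.5093  0.7037] [-0.4058  0.6309 -0.6613]
[ 0.5945  0.1013 10.343 ] [-0.0669 -0.0368  0.0462]
[ 0.3399 -0.6943  9.8834] [-0.0053  0.0267  0.0259]
[ 0.4049 -0.8838 10.8166] [-0.1012 -0.0021  0.0231]
```

View pics/w25c.png

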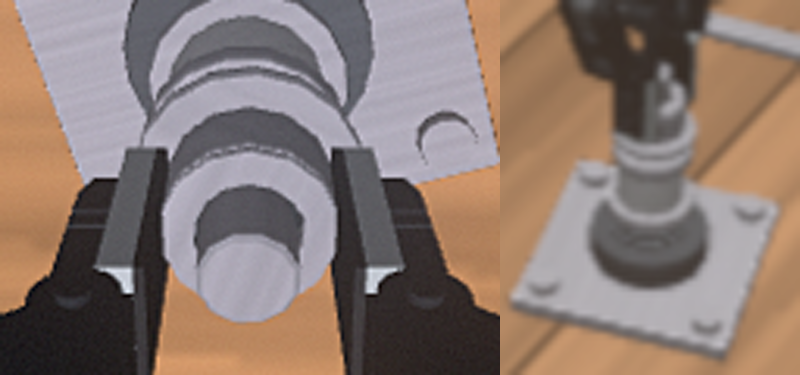

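play_rows --steps '[[[0, 0, 0.0025, 0, 0, 0], [0, 0, 0.0015, 0, 0, 5], [0, 0, 0.0005, 0, 0, 5], [0, 0, 0.0005, 0, 0, -5], [0, 0, 0, 0, 0, -5], [0, 0, 0, 0, 0, -5]]]'

```text
t: 35.48
tcp_pos: [0.5476, 0.1922, 0.1053]
tool_rot: [-0.045, 0.999, 0.0, 0.002]
force: [-0.3, 0.5, 10.6]
finger_gap: 0.329
```

```bash
python3 - <<'E'
from look import *
p=look('w26',[]);q=look('s26',[],'scene')
a=cv2.imread('pics/w26.png')[190:310,180:340];b=cv2.imread('pics/s26.png')[140:210,240:300]
cv2.imwrite('pics/w26c.png',np.hstack([cv2.resize(a,(500,375),interpolation=cv2.INTER_CUBIC),cv2.resize(b,(300,375),interpolation=cv2.INTER_CUBIC)]))
E
```

```text
tcp [0.5476 0.1922 0.1053] [-0.0461  0.9989  0.0003  0.0023] f [-0.5018 -0.4368 10.8342] g 0.3284456977249494 t 35.525 cam [0.4634 0.1843 0.2224] [ 0.3274  0.0293 -0.9444]
tcp [0.5476 0.1922 0.1053] [-0.0443  0.999   0.0003  0.0024] f [-0.2516 -0.4367  9.6515] g 0.33219291434173354 t 35.575 cam [ 0.9636 -0.5093  0.7037] [-0.4058  0.6309 -0.6613]
```

View pics/w26c.png

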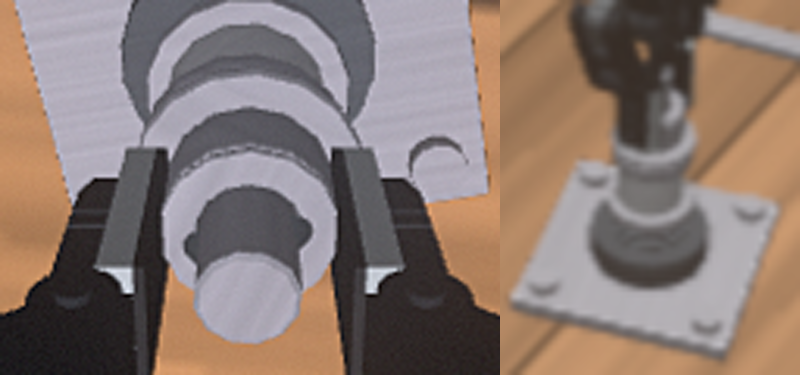

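play_rows --steps '[[[0, 0, -0.002, 0, 0, 2], [0, 0, -0.002, 0, 0, 3], [0, 0, -0.002, 0, 0, 0], [0, 0, -0.002, 0, 0, 0], [0, 0, -0.001, 0, 0, 0], [0, 0, 0, 0, 0, 0]]]'

```text
t: 36.33
tcp_pos: [0.5466, 0.192, 0.1129]
tool_rot: [-0.0, 1.0, 0.0, 0.001]
force: [1.9, -0.5, 3.6]
finger_gap: 0.327
```

play_rows --steps '[[[0, 0, -0.001, 0, 0, 0], [0, 0, -0.001, 0, 0, 0], [0, 0, 0, 0, 0, 0]]]'

```text
t: 36.7
tcp_pos: [0.5458, 0.1919, 0.1146]
tool_rot: [-0.0, 1.0, -0.0, 0.0]
force: [3.1, 0.2, 1.8]
finger_gap: 0.331
```

play_rows --steps '[[[0, 0, 0, 0, 0, 0], [0, 0, 0, 0, 0, 0], [0, 0, 0, 0, 0, 0], [0, 0, 0, 0, 0, 0]]]' --fingers 0.75

```text
t: 37.2
tcp_pos: [0.5453, 0.1919, 0.1145]
tool_rot: [-0.0, 1.0, -0.0, -0.0]
force: [0.5, -0.2, 0.4]
finger_gap: 0.752
```

play_rows --steps '[[[0, 0, -0.02, 0, 0, 0], [0, 0, -0.04, 0, 0, 0], [0, 0, -0.05, 0, 0, 0], [0.04, 0, -0.03, 0, 0, 0], [0, 0, 0, 0, 0, 0], [0, 0, 0, 0, 0, 0]]]'

```text
t: 37.95
tcp_pos: [0.5058, 0.1919, 0.2546]
tool_rot: [-0.0, 1.0, -0.0, 0.0]
force: [0.5, -1.0, 0.4]
finger_gap: 0.749
```

```bash
python3 - <<'E'
from look import *
p=look('w27',[('bushing',.082),('washer',.074),('spacer',.052),('post_seat',.052)]);q=look('s27',[('bushing',.082),('post_top',.122)],'scene')
a=cv2.imread('pics/w27.png')[130:265,170:350];b=cv2.imread('pics/s27.png')[130:200,240:300]
cv2.imwrite('pics/w27c.png',np.hstack([cv2.resize(a,(450,525*450*135//(180*450*1) if 0 else 338),interpolation=cv2.INTER_CUBIC),cv2.resize(b,(290,338),interpolation=cv2.INTER_CUBIC)]))
E
```

```text
tcp [0.506  0.1918 0.254 ] [-0.0002  1.     -0.0001 -0.0003] f [ 0.1011 -0.2818 -0.5092] g 0.7527570299554673 t 38.0 cam [0.4218 0.1916 0.3721] [ 0.3248 -0.0006 -0.9458]
bushing pin 0.93 [260.6 213.2] [0.5461 0.1927 0.082 ]
   reg 0.88 [238.2 192.2 279.3 234.3] 259.2 210.5 906
spacer pin 0.6 [257.5 206.1] [0.5499 0.1892 0.052 ]
   reg 0.72 [394.3 107.6 421.3 228.1] 407.6 169.7 2051
post_seat pin 0.63 [259.4 205.8] [0.5496 0.1914 0.052 ]
   reg 0.57 [240.5 183.3 278.3 237.1] 260.0 209.1 668
tcp [0.5058 0.1918 0.2543] [-0.0002  1.     -0.0001 -0.0003] f [-0.1824  0.0047  0.8708] g 0.7483215867348277 t 38.45 cam [ 0.9636 -0.5093  0.7037] [-0.4058  0.6309 -0.6613]
bushing pin 0.71 [270.4 160.3] [0.5422 0.2004 0.082 ]
   reg 0.62 [258.  152.2 277.2 170.3] 269.3 161.4 161
post_top pin 0.74 [270.6 163. ] [0.575  0.1464 0.122 ]
post_top pin 0.7 [272.2 149.6] [0.5507 0.1925 0.122 ]
   reg 0.66 [259.3 146.2 279.3 184.4] 269.4 171.6 199
```

View pics/w27c.png

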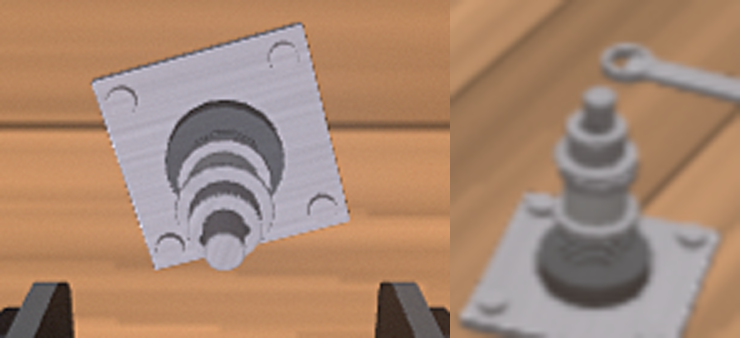

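```bash
python3 - <<'E'
from station import manip
print(manip.sense()['t'],manip.sign_off())
E
```

```text
the job is handed in; nothing more can be done
38.65 None
```

I threaded the spacer, then the washer, then the bushing (flange down) onto the post, pressed the bushing under the catches, and handed the job in at 38.7 s.

**Final checks:**
- The last wrist and scene pictures show the three parts stacked in order and coaxial. The catches sit above the bushing lip, and the flange rests on the washer.
- The post top is back at its rest height: seen at image row 149.6, expected 149.3.
- The gripper is open and clear of everything. I kept it away from the plant, spanner and tin, and saw nothing to suggest they moved, but I did not measure them again at the end.

**Where the press went off plan:**
- The catches did not give within the stated 11 to 16 N. The push reached a measured 17.5 N, about 15 to 16 mm of sink by force and picture, still under the 18 mm limit.
- I backed off and pressed again to a lower depth while turning the bushing ±5–10°. The lip then passed the catches.
- At the deepest push, the force reading and the pictures differed by about 1–2 mm on how far the post had sunk.

**Other disagreements:** Before the spacer went on, the scene and wrist cameras differed by about 2 mm on where the post stood. I settled this by viewing the pin through each part's bore.

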